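# Clear the used balance weights off the balancing bench

### The job

Stand the catch tray square in front of the ejector rack's mouths and press the spring slides fully in to push every held balance weight out into it; put the loose balance weights lying on the bench and on top of the rack in the tray too. Once all the weights are in the tray, tip them together into the grey scrap bin, then set the empty tray back upright on the middle of its cork mat and let go. Leave the other things on the bench where they are.

Things in the scene. Friction and masses are not known exactly. Their poses are not given: they have to be found in the camera images.
- rack: olive ejector rack fixed to the bench, 156 mm wide (y), 59 mm high, three pockets 50 mm apart along y, roofed by steel strips with a 10 mm slot. Origin on the bench under it; +x = ejection direction (away from the robot at yaw 0). Upright front face with the pocket mouths at x = +45 mm; pockets 28 mm wide, 21 high, floor 32 mm above the bench. Base plate 12 mm high, back to x = -110 mm.
- catch (a point): point on the bench in front of the rack's mouths (rack x = +114 mm, y = 0): with the tray's origin here and its long side parallel to the rack's face, the tray stands 4 mm clear of the face and catches from all three pockets.
- slide1 (a joint): travel of the spring ejector slide of the left (+y) pocket: 0 = out at rest, 0.046 m = pressed fully in, when its pusher is 1 mm out of the mouth and the weight has dropped out; it springs back (3 N at rest to 8 N fully in).
- slide1_pad (a point): centre of the rear (robot-side) face of the black upright thumb plate of the left (+y) slide: plate 30 mm wide (rack y), 6 mm thick, its top 17 mm above and its foot 17 mm below this point, 41 mm above the bench; push it along the rack's +x. There is free space behind it down to the base plate.
- slide2 (a joint): travel of the spring ejector slide of the middle pocket: 0 = out at rest, 0.046 m = pressed fully in, when its pusher is 1 mm out of the mouth and the weight has dropped out; it springs back (3 N at rest to 8 N fully in).
- slide2_pad (a point): centre of the rear (robot-side) face of the black upright thumb plate of the middle slide: plate 30 mm wide (rack y), 6 mm thick, its top 17 mm above and its foot 17 mm below this point, 41 mm above the bench; push it along the rack's +x. There is free space behind it down to the base plate.
- slide3 (a joint): travel of the spring ejector slide of the right (-y) pocket: 0 = out at rest, 0.046 m = pressed fully in, when its pusher is 1 mm out of the mouth and the weight has dropped out; it springs back (3 N at rest to 8 N fully in).
- slide3_pad (a point): centre of the rear (robot-side) face of the black upright thumb plate of the right (-y) slide: plate 30 mm wide (rack y), 6 mm thick, its top 17 mm above and its foot 17 mm below this point, 41 mm above the bench; push it along the rack's +x. There is free space behind it down to the base plate.
- weight1: aluminium balance weight, block 30 (x) x 26 (y) x 18 (z) mm with a dark dot on top, about 85 g; origin at the centre of its underside. Starts in pocket 1 of the rack (12 mm back from the mouth); may be absent.
- weight2: aluminium balance weight, block 30 (x) x 26 (y) x 18 (z) mm with a dark dot on top, about 85 g; origin at the centre of its underside. Starts in pocket 2 of the rack (12 mm back from the mouth); may be absent.
- weight3: aluminium balance weight, block 30 (x) x 26 (y) x 18 (z) mm with a dark dot on top, about 85 g; origin at the centre of its underside. Starts in pocket 3 of the rack (12 mm back from the mouth); may be absent.
- weight4: aluminium balance weight, block 30 (x) x 26 (y) x 18 (z) mm with a dark dot on top, about 85 g; origin at the centre of its underside. Starts lying loose on the bench; may be absent.
- weight5: aluminium balance weight, block 30 (x) x 26 (y) x 18 (z) mm with a dark dot on top, about 85 g; origin at the centre of its underside. Starts lying loose on the bench; may be absent.
- weight6: aluminium balance weight, block 30 (x) x 26 (y) x 18 (z) mm with a dark dot on top, about 85 g; origin at the centre of its underside. Starts lying loose on top of the rack; may be absent.
- tray: loose aluminium tray, 130 (x) x 180 (y) mm, 280 g; origin: centre of its underside. Floor 56 x 172 mm, 4 thick; long sides slope out at 28 degrees to a rim 23 mm high at x = +-65 mm (contents pour over either), ends upright. Wooden bridge handle along y over the middle: bar 14 mm thick (x), 22 high, 180 long, centre 94 mm and top 105 mm above the origin, a strip at each end.
- mat: cork mat fixed on the bench, 170 (x) x 220 (y) x 4 mm, the tray's home; origin at the centre of its underside.
- bin: grey open scrap bin fixed on the bench, 200 (x) x 220 (y) x 60 mm high, walls and floor 5 mm; origin at the centre of its underside.
- collar: bystander: steel collar, 38 mm diameter, 22 mm high; origin under its centre.
- stud: bystander: stepped steel stud, 32 mm diameter, 30 mm high; origin under its centre.
- spanner: bystander: spanner, 170 mm long, lying flat.
- barpack: bystander: steel bar pack 45 x 150 x 30 mm; origin under its centre.
Mind the look-alikes: they are no part of the job. Leave any purple look-alike of the weight4 alone.

How it is judged (in metres and radians):
On the way, in this order (a step that is already met when the one before it is completed fails the run):
1. the catch tray stands on the bench in front of the rack's mouths (horizontal distance between tray and catch below 0.045 m and angle between the y axis of tray and the y axis of rack, either way round below 0.35 rad and height (world z) of tray below 0.012 m and angle between tray's own z axis and vertical below 0.12 rad), for 0.2 s.
2. with the tray there, an ejector slide is pressed fully in (all of step 1 and value of joint any of slide1, slide2, slide3 above 0.04 m), for 0.05 s.
3. all the weights lie in the upright tray (x of weight1 in the frame of tray between -0.07 and 0.07 m and y of weight1 in the frame of tray between -0.09 and 0.09 m and z of weight1 in the frame of tray between -0.005 and 0.055 m and x of weight2 in the frame of tray between -0.07 and 0.07 m and y of weight2 in the frame of tray between -0.09 and 0.09 m and z of weight2 in the frame of tray between -0.005 and 0.055 m and x of weight3 in the frame of tray between -0.07 and 0.07 m and y of weight3 in the frame of tray between -0.09 and 0.09 m and z of weight3 in the frame of tray between -0.005 and 0.055 m and x of weight4 in the frame of tray between -0.07 and 0.07 m and y of weight4 in the frame of tray between -0.09 and 0.09 m and z of weight4 in the frame of tray between -0.005 and 0.055 m and x of weight5 in the frame of tray between -0.07 and 0.07 m and y of weight5 in the frame of tray between -0.09 and 0.09 m and z of weight5 in the frame of tray between -0.005 and 0.055 m and x of weight6 in the frame of tray between -0.07 and 0.07 m and y of weight6 in the frame of tray between -0.09 and 0.09 m and z of weight6 in the frame of tray between -0.005 and 0.055 m and angle between tray's own z axis and vertical below 0.2 rad), for 0.2 s.
4. all the weights lie in the scrap bin (x of weight1 in the frame of bin between -0.105 and 0.105 m and y of weight1 in the frame of bin between -0.115 and 0.115 m and z of weight1 in the frame of bin between -0.005 and 0.058 m and x of weight2 in the frame of bin between -0.105 and 0.105 m and y of weight2 in the frame of bin between -0.115 and 0.115 m and z of weight2 in the frame of bin between -0.005 and 0.058 m and x of weight3 in the frame of bin between -0.105 and 0.105 m and y of weight3 in the frame of bin between -0.115 and 0.115 m and z of weight3 in the frame of bin between -0.005 and 0.058 m and x of weight4 in the frame of bin between -0.105 and 0.105 m and y of weight4 in the frame of bin between -0.115 and 0.115 m and z of weight4 in the frame of bin between -0.005 and 0.058 m and x of weight5 in the frame of bin between -0.105 and 0.105 m and y of weight5 in the frame of bin between -0.115 and 0.115 m and z of weight5 in the frame of bin between -0.005 and 0.058 m and x of weight6 in the frame of bin between -0.105 and 0.105 m and y of weight6 in the frame of bin between -0.115 and 0.115 m and z of weight6 in the frame of bin between -0.005 and 0.058 m), for 0.2 s.
At the end, for the whole second after the job is handed in: Every weight present lies at rest in the scrap bin; the tray stands upright and at rest on its cork mat, its middle within 40 mm of the mat's middle; all slides have sprung back (within 6 mm) (all of step 4 and horizontal distance between tray and mat below 0.04 m and z of tray in the frame of mat below 0.012 m and angle between tray's own z axis and vertical below 0.1 rad and linear speed of tray below 0.02 m/s and value of joint each of slide1, slide2, slide3 below 0.006 m and linear speed of each of weight1, weight2, weight3, weight4, weight5, weight6 below 0.03 m/s); the robot touches nothing.
It fails at once if a bystander is moved more than 30 mm (distance of any of collar, stud, spanner, barpack from where it was at the start of the episode above 0.03 m).
Of weight1, weight2, weight3 only 2 to 3 are there at a start; the rules pass over those that are not, and their reading is None.
Of weight4, weight5, weight6 only 2 to 3 are there at a start; the rules pass over those that are not, and their reading is None.
At some moment in a run one of tray, weight4, weight5 may be knocked a few centimetres aside while the robot is not near it.
It also fails if it takes over 210 s, if anything falls off the work surface, if the arm or the gripper's body presses on something with over 40 N, if the wrist force passes 120 N, or if a joint passes its speed limit or range.

### The arm

A 7-joint arm with a two-finger parallel gripper is mounted at the origin on the work surface. World frame = base frame: x ahead of the robot, y to its left, z up, the work surface at z = 0. Lengths are in mm, angles in rad, forces in N, time in s.
With the tool pointing down it reaches from about 400 to 875 mm from the base axis. Payload 4.4 kg.
Tool frame: the origin (TCP) lies on the centre line of the jaws, within the pads' length; the fingertips stand 14 mm ahead of it and the grasp point (between the pads) lies 5 mm behind it (tips_ahead is the distance from the TCP to the fingertips, in mm); z points along the fingers, y is the line along which they close (so a half turn about z gives the same grasp; the last joint's range is limited). The gripper opens to 85 mm and grips with 20 to 120 N. Pads are 22 mm wide; open, the fingers measure 114 mm over their backs; the gripper's body (76 mm by 85 mm) begins 54 mm behind the grasp point. The pads swing forward as they close: fully open they stand 13 mm farther back than shut.
Start: joints at [1.206, 0.628, 0.038, 1.517, -0.027, 0.996, -0.02], TCP at [191.37, -621.205, 245.313] pointing down, gripper open.
Joint ranges: [-3.06, 3.06], [-0.37, 2.12], [-1.25, 1.32], [0.18, 2.47], [-1.1, 4.24], [0.23, 1.98], [-2.94, 2.94]. Speed limits (rad/s): [2.57, 2.57, 3.14, 3.14, 3.14, 3.14, 3.14].

### API

Orientations are given as [roll, pitch, yaw] about the fixed x, y, z axes, in that order (R = Rz(yaw) Ry(pitch) Rx(roll)).
In Python, from cell import * gives the robot as it stands.
- The arm moves only by the tool move_arm, never from a script. Its argument "rows" is text: rows parted by semicolons, each of 7 numbers parted by spaces: the shift along the tool's x, y, z scaled (see below), then the turn, a rotation vector about the tool's x, y, z scaled (see below), then the closure, from -1 (fully open) to 1 (shut). A call has 1 to 12 rows; each row is the pose to reach, as a shift and turn from the pose commanded when the call began, along the tool's axes at that moment; what a row does not reach only later rows make up. The controller multiplies each number of a shift by 0.3 m and each number of a turn by pi/2 rad. A row lasts 1/12 s, in which the tool goes at most 41.7 mm and 7.16 degrees, less where a joint would pass 70% of its speed; a pose out of reach is approached as far as the arm can. A call with a number of a shift or a turn outside -1 to 1 is refused whole. A call with a gripper value outside its range is refused whole. The fingers move at their own pace and stop on an object; the grip force is fixed at half the most. Time passes only in rows, so rows that repeat a pose let the fingers close. It gives the time, the measured TCP pose, the force, the opening and the grip force at its end, in the units of the state.
- read_state(): the state, without advancing time (a new reading comes with each control period).
- get_image(name): name is "side" or "top" or "wrist"; returns a dict with "img" (384x512x3 uint8, red, green, blue), "vfov" (degrees; the focal length in pixels is half the picture's height over the tangent of half this angle, whatever the lens; pixels are square), "cx", "cy" (the principal point, pixels), "k1" (the pictures are not rectified: a ray, as slopes to the right and down, at radius r is drawn at 1 + k1 r^2 times it, then the intrinsics apply), "extrinsics" (4x4, takes a point from camera to world coordinates); the wrist camera has in their place "T_tool_cam" (4x4, takes a point from camera to tool coordinates, whose origin is the TCP and whose axes are the flange's). Camera axes: x right, y up, looking along -z (the intrinsics and any distortion apply to the point x, -y, -z); pixel columns grow to the right and rows downward; lengths in mm; the calibration is good to about 2 mm. A picture is of the moment at which its call begins: read the wrist's pose just before it. There is no depth.
- finish_job(): hands the job in; it is judged then, once.
The state is a dict: "clock": time; "qpos": joint angles; "qd": joint speeds; "tau": joint torques, N m; "eef_pos": TCP position; "tool_rot": TCP orientation; "force": force on the tool from outside, world axes, zero at the start; "torque": the same for the moment, N m; "width": finger opening in mm; "gripper_force": force on a finger pad.
Only numpy, scipy, OpenCV 4.12 (cv2) and the standard library are available. Lean on these libraries where they do the work, as an engineer would, in place of code of your own. Each camera call takes 0.05 s, during which the arm holds its last target. There are 200 camera calls.

## Working session

There is one attempt and no reset: what is moved stays moved. The work goes in short steps, Python scripts to look and compute and a tool call to move; the robot and the scene stay as the last step left them, time stands still between calls to the robot, and variables do not carry over. Pictures are saved under pics/ and viewed, at most 14 in all, crops included, and the job is handed in when it is done.

Besides the shell and the picture viewer there is one more tool, called after ">>>" as name(argument=value, ...), one argument or row to a line, values as JSON. move_arm: Moves the arm, as the interface text tells. Its arguments: {"type":"object","properties":{"rows":{"type":"string"}},"required":["rows"]}

```bash
ls; mkdir -p pics; cat > h.py <<'E'
from cell import *
import numpy as np, cv2, json
from scipy.spatial.transform import Rotation as R
def grab(n):
    s=read_state(); d=get_image(n)
    if n=="wrist":
        T=np.eye(4);T[:3,:3]=R.from_euler('xyz',s['tool_rot']).as_matrix();T[:3,3]=s['eef_pos']
        E=T@np.array(d['T_tool_cam'])
    else: E=np.array(d['extrinsics'])
    return dict(img=np.array(d['img']),vfov=d['vfov'],cx=d['cx'],cy=d['cy'],k1=d['k1'],E=E)
def K(d):
    f=d['img'].shape[0]/2/np.tan(np.radians(d['vfov'])/2)
    return np.array([[f,0,d['cx']],[0,f,d['cy']],[0,0,1.]]),np.array([d['k1'],0,0,0,0.])
def ray(d,px):
    k,di=K(d);u=cv2.undistortPoints(np.array(px,float).reshape(-1,1,2),k,di).reshape(-1,2)
    v=np.c_[u[:,0],-u[:,1],-np.ones(len(u))]@d['E'][:3,:3].T
    return d['E'][:3,3],v
def onz(d,px,z):
    o,v=ray(d,px); return o+v*((z-o[2])/v[:,2])[:,None]
def proj(d,P):
    P=np.atleast_2d(P).astype(float);c=(P-d['E'][:3,3])@d['E'][:3,:3]
    u=np.c_[c[:,0]/-c[:,2],-c[:,1]/-c[:,2]];r2=(u**2).sum(1)[:,None];u=u*(1+d['k1']*r2)
    k,_=K(d);return u*k[0,0]+k[:2,2]
def save(d,name,s=1.5):
    cv2.imwrite('pics/'+name,cv2.cvtColor(cv2.resize(d['img'],None,fx=s,fy=s,interpolation=cv2.INTER_CUBIC),cv2.COLOR_RGB2BGR))
def rows(target,yaw):
    "shift/turn scaled for target TCP (mm), tool down with tool yaw"
    s=read_state();M=R.from_euler('xyz',s['tool_rot'])
    sh=M.inv().apply(np.array(target)-s['eef_pos'])/300
    t=(M.inv()*R.from_euler('xyz',[np.pi,0,yaw])).as_rotvec()/(np.pi/2)
    print('shift',sh.round(4),'turn',t.round(4))
E
python3 - <<'E'
from h import *
s=read_state();print(s)
for n in ['top','side','wrist']:
    d=grab(n);save(d,n+'0.png');print(n,d['vfov'],d['cx'],d['cy'],d['k1'],d['E'].round(3).tolist())
E
```

```text
pics
{'clock': 0.0, 'qpos': array([ 1.20617581,  0.62938099,  0.0384548 ,  1.51835064, -0.02703934,
        0.99628749, -0.01998543]), 'qd': array([-0.0001607 ,  0.00255452,  0.00056164,  0.00135182,  0.00109516,
        0.00081087,  0.00151194]), 'tau': array([-5.09118490e-04, -5.63407660e+01,  1.22583076e+00, -1.93449068e+01,
        1.09753740e-02,  1.04301138e-02, -6.43088910e-06]), 'eef_pos': array([ 191.21397285, -620.62222445,  244.37224027]), 'tool_rot': array([-3.13968425e+00,  1.16157522e-06,  2.98803683e-01]), 'force': array([0.27927649, 0.42711603, 1.00761251]), 'torque': array([-0.02126974,  0.01724244,  0.02232124]), 'gripper_force': 0.0, 'width': 85.42055857488548}
top 52.365916331954175 256.21047932907294 194.28999311970082 -0.10677450496134948 [[0.027, 0.997, -0.078, 482.729], [-1.0, 0.027, 0.009, 29.486], [0.011, 0.078, 0.997, 1181.266], [0.0, 0.0, 0.0, 1.0]]
side 54.52333574582663 257.1593473980288 189.7702373357535 -0.12349323541329134 [[-0.975, 0.119, -0.19, 401.481], [-0.224, -0.52, 0.825, 778.895], [-0.001, 0.846, 0.533, 556.651], [0.0, 0.0, 0.0, 1.0]]
wrist 68.90671698349567 253.39292106185226 193.29760468480913 -0.06218460032065566 [[0.294, 0.914, 0.278, 263.185], [-0.956, 0.282, 0.084, -598.974], [-0.002, -0.29, 0.957, 372.583], [0.0, 0.0, 0.0, 1.0]]
```

View pics/top0.png

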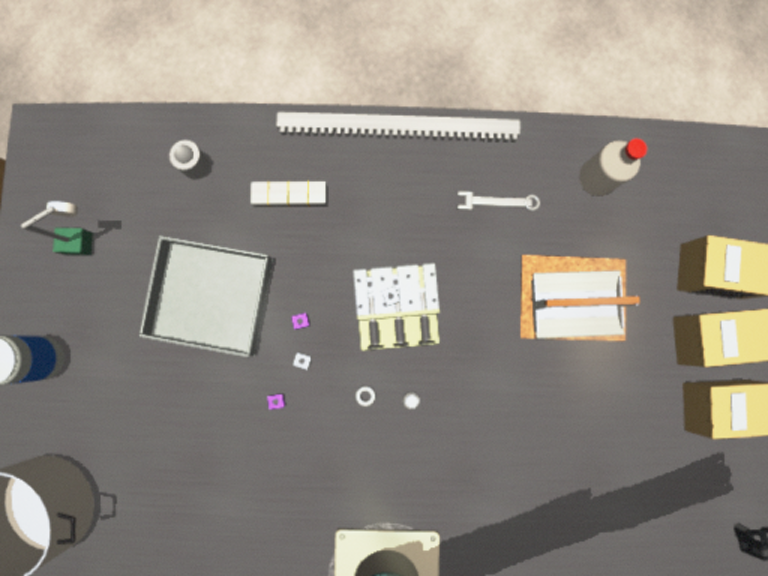

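View pics/side0.png

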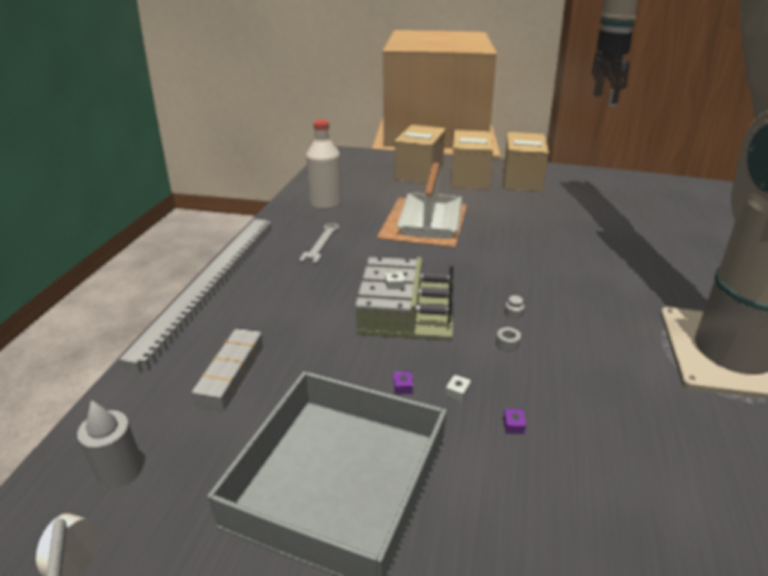

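The top view (768x576 px) shows the tray on its cork mat at (580,300), the rack at (397,305) and the bin at (207,296).

Things that could be taken for a weight:
- white dotted block on the bench at (302,361)
- white dotted block on the rack at (391,296)
- purple blocks at (300,320) and (276,402), which are decoys
- collar at (365,396) and stud at (411,401), which are bystanders

I choose the two white dotted blocks and will check them in one crop.

```bash
python3 - <<'E'
from h import *
d=grab('top');im=d['img'];hsv=cv2.cvtColor(im,cv2.COLOR_RGB2HSV)
c=im[165:270,170:305];cv2.imwrite('pics/crop0.png',cv2.cvtColor(cv2.resize(c,None,fx=5.5,fy=5.5,interpolation=cv2.INTER_CUBIC),cv2.COLOR_RGB2BGR))
def rep(name,m,roi,z,bigonly=True):
    x0,y0,x1,y1=roi;mm=np.zeros_like(m);mm[y0:y1,x0:x1]=m[y0:y1,x0:x1]
    cs,_=cv2.findContours(mm.astype(np.uint8),cv2.RETR_EXTERNAL,cv2.CHAIN_APPROX_NONE)
    cn=max(cs,key=cv2.contourArea);W=onz(d,cn.reshape(-1,2),z)[:,:2].astype(np.float32)
    (c,s,a)=cv2.minAreaRect(W);print(name,cv2.contourArea(cn),np.round(c,1),np.round(s,1),round(a,2), cv2.boundingRect(cn))
    return cn
H,S,V=[hsv[...,i] for i in range(3)]
rep('weight b',(V>140)&(S<60),(190,228,215,256),18)
rep('rack olive',(H>20)&(H<45)&(S>50),(230,170,300,240),12)
rep('rack all',(V>110),(230,170,300,240),59)
rep('mat',(H<20)&(S>100),(340,165,425,230),4)
rep('handle',(H<15)&(S>120)&(V<190),(352,190,430,210),105)
rep('traywhite',(V>150)&(S<60),(345,175,425,232),23)
rep('bin',(V>85),(85,150,190,240),60)
E
```

```text
weight b 85.0 [432.8 180.3] [32. 28.] 73.42 (195, 235, 12, 12)
rack olive 214.0 [500.2 -34.9] [62.8 39. ] 1.53 (267, 209, 14, 22)
rack all 4754.0 [542.3  -5.8] [199.4 200.3] 1.64 (230, 170, 70, 70)
mat 1108.5 [ 575.1 -379.8] [169.  243.6] 0.63 (347, 170, 78, 56)
handle 0.0 [ 558.1 -450. ] [0. 0.] 0.0 (422, 202, 1, 1)
traywhite 1101.5 [ 525.3 -376.6] [ 63.4 187. ] 3.06 (357, 203, 61, 23)
bin 9256.0 [562.5 368.8] [261.9 312.5] 1.95 (85, 150, 105, 90)
```

View pics/crop0.png

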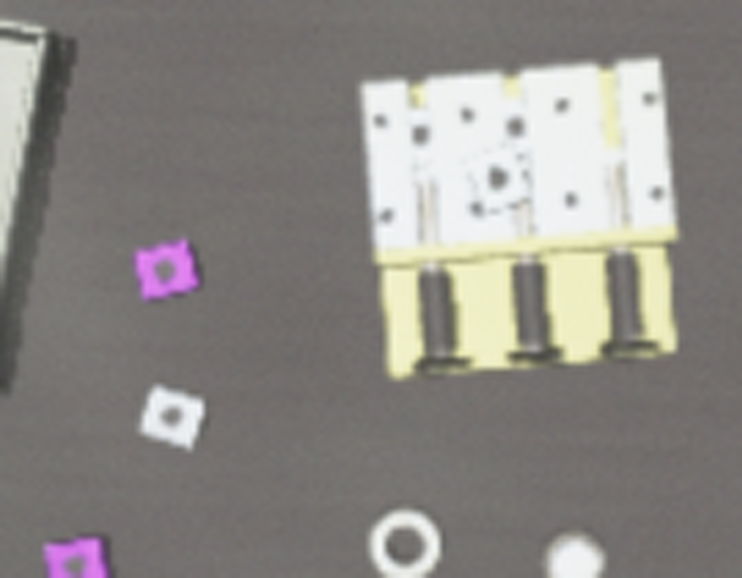

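The crop shows the white dotted block at (172,416), so it is a weight, and the purple ones are decoys. The rack-top weight is at (498,180). Dots showing through the slots at (420,133) and (515,126) mean pockets 1 and 2 are loaded and pocket 3 is empty.

```bash
python3 - <<'E'
from h import *
d=grab('top')
q=lambda p:[170+(p[0]+.5)/5.5-.5,165+(p[1]+.5)/5.5-.5]
h=lambda p:[(p[0]+.5)/1.5-.5,(p[1]+.5)/1.5-.5]
obj=np.array([[45,78],[45,-78],[-110,78],[-110,-78]],float)
W=np.r_[onz(d,[q((360,82)),q((660,58))],59),onz(d,[q((390,378)),q((676,350))],12)][:,:2]
print('rack pts',W.round(1).tolist())
A=obj-obj.mean(0);B=W-W.mean(0);th=np.arctan2((A[:,0]*B[:,1]-A[:,1]*B[:,0]).sum(),(A*B).sum())
Rm=np.array([[np.cos(th),-np.sin(th)],[np.sin(th),np.cos(th)]]);o=W.mean(0)-Rm@obj.mean(0)
print('rack',o.round(1),'yaw',th, 'res',(obj@Rm.T+o-W).round(1).tolist())
print('catch',Rm@[114,0]+o)
print('w6 top z77',onz(d,[q((498,180))],77).round(1),'w4 z18',onz(d,[q((172,416))],18).round(1))
print('w6 corners',onz(d,[q((467,160)),q((523,150)),q((530,204)),q((477,212))],77).round(1).tolist())
print('w4 corners',onz(d,[q((157,386)),q((205,402)),q((190,448)),q((140,432))],18).round(1).tolist())
print('pads',onz(d,[q((443,365)),q((535,357)),q((630,348))],58).round(1).tolist())
print('pads expected',[(Rm@[x,y]+o).round(1).tolist() for x,y in((-91,50),(-91,0),(-91,-50))])
print('mat corners',onz(d,[h((522,255)),h((627,258)),h((627,341)),h((521,339))],4).round(1).tolist())
print('tray rim',onz(d,[h((533,272)),h((622,271)),h((624,335)),h((535,337))],23).round(1).tolist())
print('handle',onz(d,[h((534,302)),h((638,300))],105).round(1).tolist())
print('bin top',onz(d,[h((162,237)),h((271,255)),h((250,355)),h((141,336))],60).round(1).tolist())
print('barpack,collar,stud,spanner',onz(d,[h((289,193)),h((365,396)),h((411,401)),h((466,200)),h((533,202))],20).round(1).tolist())
E
```

```text
rack pts [[611.9, 81.6], [629.0, -76.0], [456.3, 62.6], [475.5, -92.4]]
rack [575.5  -2.3] yaw 0.11499080438051493 res [[-0.6, -1.3], [0.1, 1.4], [0.9, -0.0], [-0.4, -0.0]]
catch [688.72755219  10.79324499]
w6 top z77 [[561.    8.1  77. ]] w4 z18 [[432.7 179.5  18. ]]
w6 corners [[570.9, 24.4, 77.0], [576.8, -4.4, 77.0], [549.0, -8.7, 77.0], [544.2, 18.5, 77.0]]
w4 corners [[448.6, 188.1, 18.0], [440.7, 161.9, 18.0], [415.8, 169.2, 18.0], [423.6, 196.5, 18.0]]
pads [[464.9, 33.9, 58.0], [470.3, -13.9, 58.0], [476.3, -63.5, 58.0]]
pads expected [[479.3, 36.9], [485.1, -12.7], [490.8, -62.4]]
mat corners [[657.9, -260.1, 4.0], [658.9, -482.3, 4.0], [487.2, -481.4, 4.0], [486.7, -259.5, 4.0]]
tray rim [[621.4, -278.0, 23.0], [629.0, -463.1, 23.0], [499.1, -466.8, 23.0], [491.2, -283.1, 23.0]]
handle [[555.5, -258.5, 105.0], [564.5, -459.4, 105.0]]
bin top [[666.0, 458.1, 60.0], [635.7, 240.8, 60.0], [442.1, 273.4, 60.0], [471.5, 489.0, 60.0]]
barpack,collar,stud,spanner [[768.6, 217.6, 20.0], [366.9, 52.0, 20.0], [359.4, -38.8, 20.0], [764.6, -141.0, 20.0], [765.4, -278.6, 20.0]]
```

```bash
python3 -c "
from h import *
rows([560.3,-372.5,215],1.612)"
```

```text
shift [ 1.4192 -0.4293  0.1   ] turn [-5.00e-04 -3.00e-04 -8.36e-01]
```

>>> move_arm(
  rows="0.95 -0.4 0.1 0 0 -0.836 -1;0.95 -0.4 0.1 0 0 -0.836 -1;0.95 -0.4 0.1 0 0 -0.836 -1;0.95 -0.4 0.1 0 0 -0.836 -1;0.95 -0.4 0.1 0 0 -0.836 -1;0.95 -0.4 0.1 0 0 -0.836 -1;0.95 -0.4 0.1 0 0 -0.836 -1;0.95 -0.4 0.1 0 0 -0.836 -1;0.95 -0.4 0.1 0 0 -0.836 -1;0.95 -0.4 0.1 0 0 -0.836 -1;0.95 -0.4 0.1 0 0 -0.836 -1;0.95 -0.4 0.1 0 0 -0.836 -1",
)

```text
clock: 1.25
eef_pos: [428.4, -422.6, 215.1]
tool_rot: [-3.142, -0.0, 1.614]
force: [0.0, 0.1, 0.0]
width: 85.4
gripper_force: 0.0
```

```bash
python3 -c "
from h import *
s=read_state();print(s['eef_pos'],s['tool_rot'],s['qpos'].round(2))
rows([560.3,-372.5,215],1.612)"
```

```text
[ 428.35359291 -422.59260584  215.12314126] [-3.14154412e+00 -4.16179448e-04  1.61357180e+00] [ 0.93  0.61 -0.32  1.68  0.24  0.89  0.56]
shift [0.148  0.4466 0.0005] turn [-0.     -0.0003  0.001 ]
```

>>> move_arm(
  rows="0.148 0.447 0 0 0 0 -1;0.148 0.447 0 0 0 0 -1;0.148 0.447 0 0 0 0 -1;0.148 0.447 0 0 0 0 -1;0.148 0.447 0 0 0 0 -1;0.148 0.447 0 0 0 0 -1",
)

```text
clock: 1.75
eef_pos: [561.2, -371.8, 214.8]
tool_rot: [-3.141, -0.0, 1.613]
force: [-0.4, -1.4, -0.5]
width: 85.4
gripper_force: 0.0
```

```bash
python3 -c "
from h import *
d=grab('wrist');save(d,'w1.png');s=read_state();print(s['eef_pos'])
R0=R.from_euler('z',0.041).as_matrix()
print(proj(d,[[560,-372,109]])*1.5)
P=np.array([[7,90,105],[-7,90,105],[7,-90,105],[-7,-90,105],[65,90,23],[-65,90,23],[65,-90,23],[-65,-90,23]])@R0.T+[560.3,-372.5,4]
print((proj(d,P)*1.5).round().tolist())"
```

```text
[ 559.67972258 -373.20709808  214.86487109]
[[376.24409161 295.41328763]]
[[390.0, 134.0], [363.0, 134.0], [388.0, 428.0], [366.0, 428.0], [468.0, 142.0], [287.0, 142.0], [455.0, 369.0], [300.0, 369.0]]
```

View pics/w1.png

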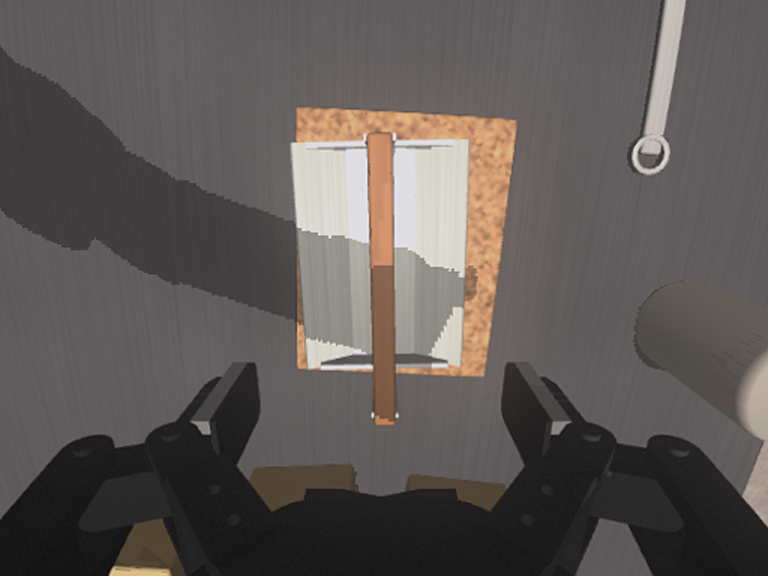

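The wrist view shows the handle bar centred near (383,280), within about 3 mm of where I predicted. The grasp line is good, so I descend and grip.

>>> move_arm(
  rows="0 0.01 0.12 0 0 0 -1;0 0.01 0.22 0 0 0 -1;0 0.01 0.3 0 0 0 -1;0 0.01 0.36 0 0 0 -1;0 0.01 0.405 0 0 0 -1;0 0.01 0.405 0 0 0 -1;0 0.01 0.405 0 0 0 0.3;0 0.01 0.405 0 0 0 1;0 0.01 0.405 0 0 0 1;0 0.01 0.405 0 0 0 1;0 0.01 0.405 0 0 0 1;0 0.01 0.405 0 0 0 1",
)

```text
clock: 2.8
eef_pos: [563.5, -372.8, 94.5]
tool_rot: [3.141, 0.001, 1.612]
force: [0.0, -2.5, -4.4]
width: 13.0
gripper_force: 62.0
```

>>> move_arm(
  rows="0 0 -0.08 0 0 0 1;0 0 -0.17 0 0 0 1;0 0 -0.27 0 0 0 1;0 0 -0.37 0 0 0 1;0 0 -0.37 0 0 0 1;0 0 -0.37 0 0 0 1",
)

```text
clock: 3.3
eef_pos: [564.4, -373.0, 206.6]
tool_rot: [3.139, 0.002, 1.612]
force: [-0.3, -0.1, -3.4]
width: 12.7
gripper_force: 61.2
```

```bash
python3 -c "
from h import *
s=read_state();print(s['eef_pos'],s['tool_rot'],s['width'],s['force'])
rows([688,10.5,205],1.67)"
```

```text
[ 564.44666941 -373.00781013  206.62473946] [3.13863407e+00 2.02697587e-03 1.61198279e+00] 12.679786836711989 [-0.30180099 -0.08311531 -3.38031901]
shift [1.2603 0.4641 0.0042] turn [ 0.0018  0.0013 -0.0369]
```

>>> move_arm(
  rows="0.08 0.04 0 0 0 -0.01 1;0.16 0.08 0 0 0 -0.02 1;0.25 0.12 0 0 0 -0.03 1;0.34 0.16 0 0 0 -0.04 1;0.43 0.2 0 0 0 -0.047 1;0.52 0.24 0 0 0 -0.047 1;0.61 0.28 0 0 0 -0.047 1;0.7 0.32 0 0 0 -0.047 1;0.79 0.36 0 0 0 -0.047 1;0.88 0.4 0 0 0 -0.047 1;0.94 0.44 0 0 0 -0.047 1;0.98 0.464 0 0 0 -0.047 1",
)

```text
clock: 4.3
eef_pos: [690.2, -69.0, 202.5]
tool_rot: [-3.139, -0.003, 1.69]
force: [-0.5, 0.6, -3.0]
width: 12.8
gripper_force: 61.2
```

```bash
python3 -c "
from h import *
s=read_state();print(s['eef_pos'],s['tool_rot'],s['width'],s['force'])
rows([689,10.8,205],1.686)"
```

```text
[690.24877688 -68.95822031 202.50790804] [-3.13869889e+00 -2.79692323e-03  1.68965919e+00] 12.832139566149813 [-0.45898602  0.60699016 -3.01643249]
shift [ 0.2645  0.0274 -0.0076] turn [-0.0018 -0.0018  0.0023]
```

>>> move_arm(
  rows="0.08 0.02 0 0 0 0 1;0.16 0.03 0 0 0 0 1;0.22 0.03 0 0 0 0 1;0.264 0.035 0 0 0 0 1;0.264 0.035 0 0 0 0 1;0.264 0.035 0.1 0 0 0 1;0.264 0.035 0.19 0 0 0 1;0.264 0.035 0.26 0 0 0 1;0.264 0.035 0.26 0 0 0 1;0.264 0.035 0.26 0 0 0 1",
)

```text
clock: 5.13
eef_pos: [691.1, 4.3, 125.4]
tool_rot: [-3.138, 0.001, 1.684]
force: [0.4, -0.0, -2.4]
width: 13.1
gripper_force: 61.2
```

```bash
python3 -c "
from h import *
s=read_state();print(s['eef_pos'],s['tool_rot'],s['width'],s['force'])
d=grab('wrist');save(d,'w2.png');rows([690,10.8,90],1.686)"
```

```text
[691.0536996    4.31884565 125.43568219] [-3.13832874e+00  1.31374900e-03  1.68375460e+00] 13.129526117764897 [ 0.39121237 -0.02835189 -2.38757508]
shift [ 0.0199 -0.0055  0.1238] turn [ 0.0001  0.0006 -0.0012]
```

View pics/w2.png

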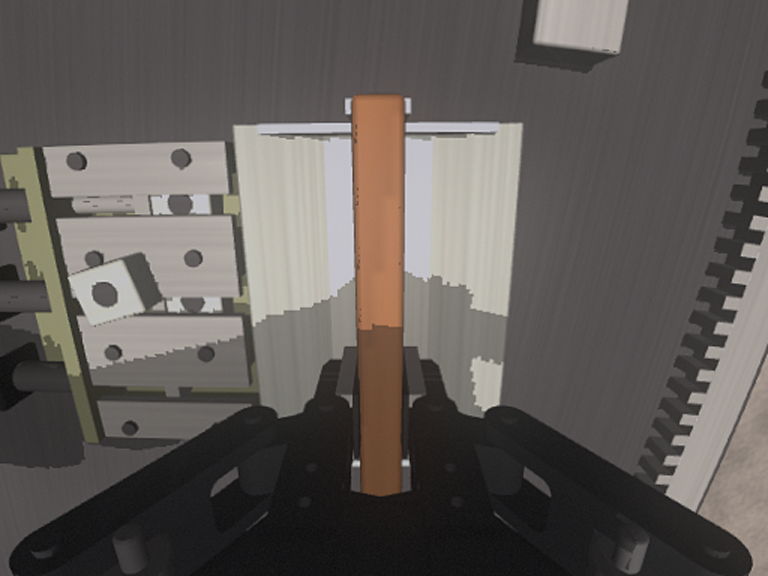

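The wrist view shows the tray parallel to the rack and clear of its face. Pockets 1 (180,203) and 2 (195,303) hold weights, and pocket 3 is empty. I lower the tray and release it.

>>> move_arm(
  rows="0.02 0 0.04 0 0 0 1;0.02 0 0.08 0 0 0 1;0.02 0 0.105 0 0 0 1;0.02 0 0.117 0 0 0 1;0.02 0 0.117 0 0 0 1;0.02 0 0.117 0 0 0 1;0.02 0 0.117 0 0 0 0;0.02 0 0.117 0 0 0 -1;0.02 0 0.117 0 0 0 -1;0.02 0 0.117 0 0 0 -1;0.02 0 0.117 0 0 0 -1;0.02 0 0.117 0 0 0 -1",
)

```text
clock: 6.18
eef_pos: [691.4, 12.7, 91.9]
tool_rot: [3.141, 0.0, 1.686]
force: [-0.4, -0.3, -0.6]
width: 83.6
gripper_force: 0.0
```

>>> move_arm(
  rows="0 0 -0.1 0 0 0 -1;0 0 -0.2 0 0 0 -1;0 0 -0.3 0 0 0 -1;0 0 -0.36 0 0 0 -1;0 0 -0.36 0 0 0 -1",
)

```text
clock: 6.6
eef_pos: [694.2, 13.2, 205.2]
tool_rot: [3.132, 0.0, 1.686]
force: [0.0, 0.5, -0.4]
width: 85.2
gripper_force: 0.0
```

```bash
python3 -c "
from h import *
s=read_state();print(s['eef_pos'],s['tool_rot'],s['width'],s['force'])
c,sn=np.cos(.115),np.sin(.115)
for y in (50,0,-50): print(y,[575.5-2.3*0+c*x-sn*y for x in(-150,)],-2.3+sn*-150+c*y)
rows([575.5+c*-145-sn*50,-2.3-sn*145+c*50,200],.115)"
```

```text
[694.19187933  13.15204197 205.19453408] [3.13232837e+00 3.05187570e-04 1.68551443e+00] 85.17739565821879 [ 0.04583762  0.48010534 -0.40252157]
50 [np.float64(420.7534479331845)] 30.157735956661217
0 [np.float64(426.49078235286765)] -19.512003259049575
-50 [np.float64(432.22811677255083)] -69.18174247476037
shift [ 0.1607 -0.8824  0.0091] turn [ 0.0048 -0.0045  0.9998]
```

>>> move_arm(
  rows="0.16 -0.84 0 0 0 1 0.5;0.16 -0.84 0 0 0 1 1;0.16 -0.84 0 0 0 1 1;0.16 -0.84 0 0 0 1 1;0.16 -0.84 0 0 0 1 1;0.16 -0.84 0 0 0 1 1;0.16 -0.84 0 0 0 1 1;0.16 -0.84 0 0 0 1 1;0.16 -0.84 0 0 0 1 1;0.16 -0.84 0 0 0 1 1;0.16 -0.84 0 0 0 1 1;0.16 -0.84 0 0 0 1 1",
)

```text
clock: 7.6
eef_pos: [435.1, 31.5, 199.5]
tool_rot: [3.142, 0.0, 0.18]
force: [-0.8, 0.1, 0.3]
width: 0.0
gripper_force: 0.0
```

```bash
python3 -c "
from h import *
s=read_state();print(s['eef_pos'],s['tool_rot'],s['width'],s['force'])
rows([435.7,31.9,120],.115)
d=grab('wrist');save(d,'w3.png')
c,sn=np.cos(.115),np.sin(.115)
for y in (50,0,-50):
  print((proj(d,[[575.5+c*-105-sn*y,-2.3-sn*105+c*y,58]])*1.5).round())
d=grab('top');
def h(p):return [(p[0]+.5)/1.5-.5,(p[1]+.5)/1.5-.5]
save(d,'t3.png')
"
```

```text
[435.07509404  31.45972443 199.49166308] [3.14153850e+00 3.41387839e-04 1.79700311e-01] 0.034809108657802325 [-0.79047058  0.11726209  0.32338276]
shift [ 0.0024 -0.0011  0.265 ] turn [0.     0.0002 0.0412]
[[382. 235.]]
[[459. 240.]]
[[535. 245.]]
```

View pics/w3.png

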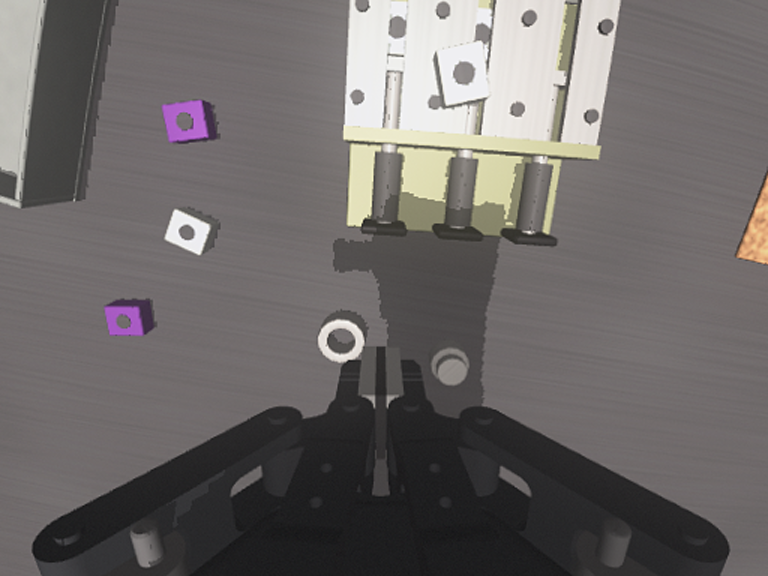

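The view shows the pad tops at (384,228), (458,233) and (529,238), which matches the rack pose. I descend behind pad 1 and push.

>>> move_arm(
  rows="0.002 0 0.1 0 0 0.04 1;0.002 0 0.2 0 0 0.04 1;0.002 0 0.3 0 0 0.04 1;0.002 0 0.4 0 0 0.04 1;0.002 0 0.48 0 0 0.04 1;0.002 0 0.527 0 0 0.04 1;0.002 0 0.527 0 0 0.04 1;0.002 0 0.527 0 0 0.04 1",
)

```text
clock: 8.37
eef_pos: [435.6, 31.5, 40.4]
tool_rot: [3.142, 0.001, 0.127]
force: [0.2, 0.4, -0.6]
width: -0.1
gripper_force: 0.0
```

```bash
cat >> h.py <<'E'
C,S_=np.cos(.115),np.sin(.115)
def rk(x,y,z): return np.array([575.5+C*x-S_*y,-2.3+S_*x+C*y,z])
def inrk(p): q=np.array(p)[:2]-[575.5,-2.3]; return [round(C*q[0]+S_*q[1],1),round(-S_*q[0]+C*q[1],1)]
E
python3 -c "
from h import *
s=read_state();print(s['eef_pos'],inrk(s['eef_pos']),s['tool_rot'],s['force'])
rows(rk(-75,50,41),.115)"
```

```text
[435.55284103  31.48306001  40.42827732] [np.float64(-135.1), np.float64(49.6)] [3.14153653e+00 1.25057308e-03 1.26997953e-01] [ 0.24180527  0.36982568 -0.59342818]
shift [ 0.2005  0.0011 -0.0022] turn [0.     0.0008 0.0076]
```

>>> move_arm(
  rows="0.03 0 0 0 0 0 1;0.07 0 0 0 0 0 1;0.11 0 0 0 0 0 1;0.15 0 0 0 0 0 1;0.18 0 0 0 0 0 1;0.2 0 0 0 0 0 1;0.2 0 0 0 0 0 1",
)

```text
clock: 8.95
eef_pos: [492.7, 38.5, 40.6]
tool_rot: [-3.141, 0.006, 0.127]
force: [-6.6, -2.6, 1.3]
width: 0.2
gripper_force: 3.4
```

>>> move_arm(
  rows="0.01 0 0 0 0 0 1;0.02 0 0 0 0 0 1;0.02 0 0 0 0 0 1",
)

```text
clock: 9.2
eef_pos: [497.5, 39.1, 40.6]
tool_rot: [-3.14, 0.008, 0.126]
force: [-6.7, -2.4, 2.4]
width: 0.4
gripper_force: 3.7
```

```bash
python3 -c "
from h import *
s=read_state();print(s['eef_pos'],inrk(s['eef_pos']),s['tool_rot'],s['force'])"
```

```text
[497.45451682  39.09486241  40.62333385] [np.float64(-72.8), np.float64(50.1)] [-3.14028584  0.00778219  0.12631752] [-6.69453084 -2.38208904  2.36367912]
```

>>> move_arm(
  rows="0.01 0 0 0 0 0 1;0.02 0 0 0 0 0 1;0.02 0 0 0 0 0 1",
)

```text
clock: 9.45
eef_pos: [499.1, 39.3, 40.5]
tool_rot: [-3.138, 0.015, 0.126]
force: [-15.0, -4.1, 10.3]
width: 0.3
gripper_force: 7.5
```

>>> move_arm(
  rows="0.01 0 0 0 0 0 1;0.02 0 0 0 0 0 1;0.02 0 0 0 0 0 1",
)

```text
clock: 9.7
eef_pos: [499.2, 39.5, 40.2]
tool_rot: [-3.136, 0.026, 0.125]
force: [-27.2, -6.1, 20.2]
width: -0.2
gripper_force: 13.4
```

```bash
python3 -c "
from h import *
s=read_state();print(s['eef_pos'],inrk(s['eef_pos']),s['tool_rot'],s['force'])
d=grab('top');c=d['img'][120:270,170:320];cv2.imwrite('pics/t4.png',cv2.cvtColor(cv2.resize(c,None,fx=4,fy=4,interpolation=cv2.INTER_CUBIC),cv2.COLOR_RGB2BGR))"
```

```text
[499.15348433  39.45234558  40.20211621] [np.float64(-71.1), np.float64(50.2)] [-3.13609078  0.02559462  0.12486294] [-27.16547518  -6.11606464  20.23224766]
```

View pics/t4.png

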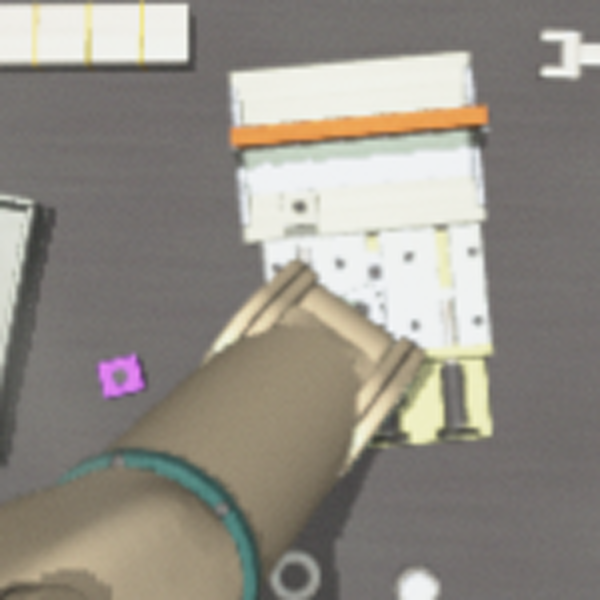

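The slide reached its stop, as the force rise shows. Weight 1 is now on the tray's slope at (300,210). I retreat and line up on slide 2.

>>> move_arm(
  rows="-0.05 0 0 0 0 0 1;-0.12 0 0 0 0 0 1;-0.19 0 0 0 0 0 1;-0.235 0 0 0 0 0 1;-0.235 0.05 0 0 0 0 1;-0.235 0.11 0 0 0 0 1;-0.235 0.167 0 0 0 0 1;-0.235 0.167 0 0 0 0 1;-0.235 0.167 0 0 0 0 1",
)

```text
clock: 10.5
eef_pos: [449.5, -17.7, 41.5]
tool_rot: [-3.141, 0.0, 0.123]
force: [0.7, 0.8, -0.1]
width: -0.2
gripper_force: 0.0
```

```bash
python3 -c "
from h import *
s=read_state();print(s['eef_pos'],inrk(s['eef_pos']),s['tool_rot'],s['force'])
rows(rk(-69,0,41),.115)"
```

```text
[449.4911533  -17.67987297  41.46022918] [np.float64(-126.9), np.float64(-0.8)] [-3.14108293e+00  2.38411663e-04  1.23405887e-01] [ 0.6811484   0.798447   -0.06737094]
shift [ 0.1932 -0.0011  0.0015] turn [-0.0003  0.0002  0.0054]
```

>>> move_arm(
  rows="0.04 0 0 0 0 0 1;0.08 0 0 0 0 0 1;0.12 0 0 0 0 0 1;0.155 0 0 0 0 0 1;0.18 0 0 0 0 0 1;0.2 0 0 0 0 0 1;0.205 0 0 0 0 0 1;0.205 0 0 0 0 0 1;0.205 0 0 0 0 0 1",
)

```text
clock: 11.25
eef_pos: [504.7, -9.3, 40.8]
tool_rot: [-3.139, 0.01, 0.125]
force: [-10.7, -4.7, 6.8]
width: -0.1
gripper_force: 5.3
```

```bash
python3 -c "
from h import *
s=read_state();print(s['eef_pos'],inrk(s['eef_pos']),s['tool_rot'],s['force'])"
```

```text
[504.70977856  -9.2566103   40.80117748] [np.float64(-71.1), np.float64(1.2)] [-3.13926977  0.01002641  0.12492024] [-10.67738869  -4.73905829   6.77198891]
```

>>> move_arm(
  rows="-0.06 0 0 0 0 0 1;-0.13 0 0 0 0 0 1;-0.19 0 -0.05 0 0 0 1;-0.19 0 -0.15 0 0 0 0.5;-0.19 0 -0.28 0 0 0 0;-0.19 0 -0.41 0 0 0 -1;-0.19 0 -0.5 0 0 0 -1;-0.05 0 -0.5 0 0 0 -1;0.05 0 -0.5 0 0 0 -1;0.1 0 -0.5 0 0 0 -1;0.1 0 -0.5 0 0 0 -1;0.1 0 -0.5 0 0 0 -1",
)

```text
clock: 12.25
eef_pos: [539.8, -4.4, 190.9]
tool_rot: [-3.141, 0.002, 0.127]
force: [-0.3, 1.1, 0.0]
width: 85.3
gripper_force: 0.0
```

```bash
python3 -c "
from h import *
s=read_state();print(s['eef_pos'],inrk(s['eef_pos']),s['tool_rot'],s['width'])
d=grab('wrist');save(d,'w5.png');np.save('w5.npy',d,allow_pickle=True)"
```

```text
[539.77071847  -4.44957198 190.85650299] [np.float64(-35.7), np.float64(2.0)] [-3.14082621e+00  1.94636862e-03  1.26636830e-01] 85.28671405543133
```

View pics/w5.png

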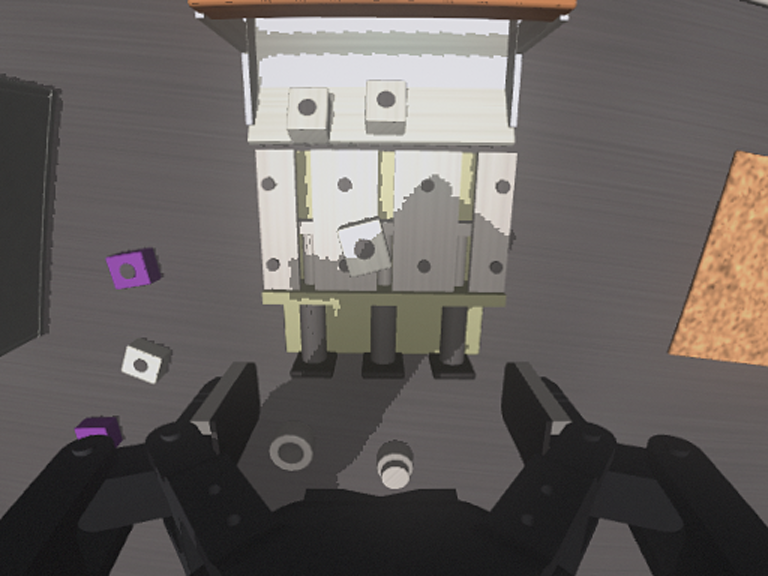

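The wrist view shows both ejected weights in the tray at (308,107) and (386,100). Weight 6 is on the rack top with its dot at (363,249), and the loose weight's dot is at (141,365).

```bash
python3 -c "
from h import *
d=np.load('w5.npy',allow_pickle=True).item()
h=lambda p:[(p[0]+.5)/1.5-.5,(p[1]+.5)/1.5-.5]
for nm,ps,z in (('w6',[(338,229),(381,218),(390,264),(349,277),(363,249)],77),('w4',[(133,340),(170,354),(158,383),(122,367),(141,365)],18)):
  W=onz(d,[h(p) for p in ps],z);print(nm,W[:,:2].round(1).tolist(),'ang', [np.degrees(np.arctan2(*(W[(i+1)%4]-W[i])[[1,0]])).round(1) for i in range(4)],[np.linalg.norm(W[(i+1)%4]-W[i]).round(1) for i in range(4)])
rows([559.5,6,150],.127+.2)"
```

```text
w6 [[574.8, 24.7], [584.2, 0.9], [558.0, -7.8], [547.0, 15.4], [565.0, 9.1]] ang [np.float64(-68.5), np.float64(-161.6), np.float64(115.3), np.float64(18.6)] [np.float64(25.6), np.float64(27.6), np.float64(25.7), np.float64(29.3)]
w4 [[457.2, 184.0], [449.0, 154.0], [420.9, 165.0], [431.4, 194.8], [435.6, 178.6]] ang [np.float64(-105.2), np.float64(158.5), np.float64(70.6), np.float64(-22.8)] [np.float64(31.1), np.float64(30.1), np.float64(31.6), np.float64(27.9)]
shift [ 0.0733 -0.0276  0.136 ] turn [-0.0008  0.0017 -0.1286]
```

```bash
python3 -c "
from h import *
rows([563.5,8.5,76],.35)"
```

```text
shift [ 0.0883 -0.034   0.3827] turn [-0.0008  0.0017 -0.1432]
```

>>> move_arm(
  rows="0.088 -0.034 0.05 0 0 -0.143 -1;0.088 -0.034 0.15 0 0 -0.143 -1;0.088 -0.034 0.25 0 0 -0.143 -1;0.088 -0.034 0.33 0 0 -0.143 -1;0.088 -0.034 0.383 0 0 -0.143 -1;0.088 -0.034 0.383 0 0 -0.143 -1;0.088 -0.034 0.383 0 0 -0.143 0.2;0.088 -0.034 0.383 0 0 -0.143 1;0.088 -0.034 0.383 0 0 -0.143 1;0.088 -0.034 0.383 0 0 -0.143 1;0.088 -0.034 0.383 0 0 -0.143 1",
)

```text
clock: 13.22
eef_pos: [565.8, 7.6, 77.7]
tool_rot: [3.141, -0.002, 0.348]
force: [0.1, -0.2, 8.7]
width: 25.5
gripper_force: 8.4
```

>>> move_arm(
  rows="0 0 0 0 0 0 1;0 0 0 0 0 0 1;0 0 -0.05 0 0 0 1;0 0 -0.15 0 0 0 1;0 0 -0.25 0 0 0 1;0 0 -0.35 0 0 0 1;0 0 -0.35 0 0 0 1",
)

```text
clock: 13.8
eef_pos: [568.7, 6.5, 187.4]
tool_rot: [3.138, -0.009, 0.347]
force: [0.8, -0.1, -1.2]
width: 24.7
gripper_force: 59.0
```

```bash
python3 -c "
from h import *
s=read_state();print(s['eef_pos'],s['width'],s['gripper_force'])
d=grab('top');h=lambda p:[(p[0]+.5)/1.5-.5,(p[1]+.5)/1.5-.5]
save(d,'t6.png')
rows(rk(114+36,5,180),.115)"
```

```text
[568.70807075   6.54355463 187.38411078] 24.670343694426695 59.04321491718292
shift [0.5048 0.1378 0.0204] turn [ 0.0008 -0.0043  0.1482]
```

```bash
python3 -c "
from h import *
rows(rk(151,25,187),.115);rows(rk(151,25,57),.115)"
```

```text
shift [ 0.5235  0.0737 -0.003 ] turn [ 0.0008 -0.0043  0.1482]
shift [0.5207 0.0728 0.4304] turn [ 0.0008 -0.0043  0.1482]
```

>>> move_arm(
  rows="0.13 0.02 0 0 0 0.07 1;0.26 0.04 0 0 0 0.148 1;0.39 0.06 0 0 0 0.148 1;0.48 0.074 0 0 0 0.148 1;0.523 0.074 0 0 0 0.148 1;0.523 0.074 0 0 0 0.148 1;0.523 0.074 0.1 0 0 0.148 1;0.523 0.074 0.2 0 0 0.148 1;0.523 0.074 0.3 0 0 0.148 1;0.523 0.074 0.3 0 0 0.148 1",
)

```text
clock: 14.68
eef_pos: [714.3, 40.5, 84.3]
tool_rot: [-3.139, 0.013, 0.114]
force: [-1.8, 0.5, -2.3]
width: 24.6
gripper_force: 59.1
```

```bash
python3 -c "
from h import *
s=read_state();print(s['eef_pos'],inrk(s['eef_pos']),s['width'],s['gripper_force'])
d=grab('wrist');save(d,'w6.png');rows(rk(151,25,56),.115)"
```

```text
[714.26048077  40.50459176  84.29602521] [np.float64(142.8), np.float64(26.6)] 24.6402112658266 59.10107374191284
shift [0.0217 0.0034 0.1056] turn [-0.0009  0.0057 -0.0005]
```

View pics/w6.png

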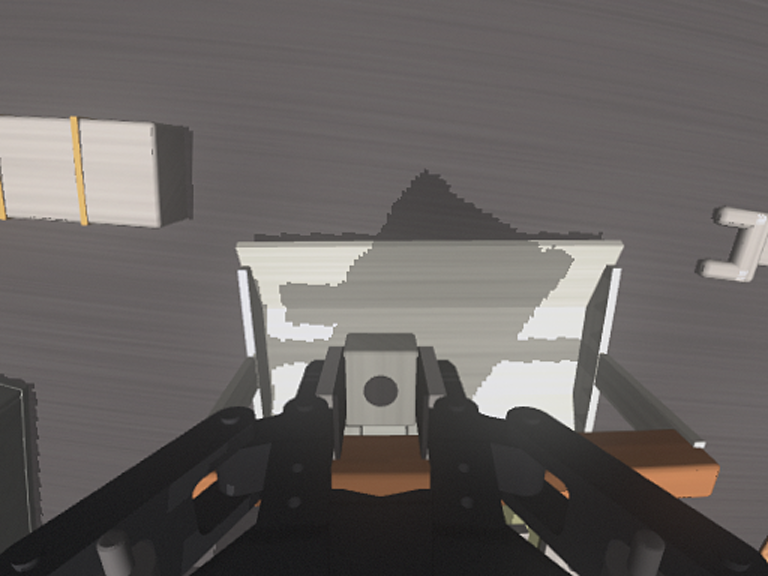

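>>> move_arm(
  rows="0.03 0.003 0 0 0 0 1;0.03 0.003 0 0 0 0 1;0.03 0.003 0 0 0 0 1;0.03 0.003 0 0 0 0 1",
)

```text
clock: 15.07
eef_pos: [729.7, 39.9, 93.4]
tool_rot: [3.141, -0.002, 0.115]
force: [-0.3, -0.3, -1.2]
width: 24.1
gripper_force: 59.1
```

```bash
python3 -c "
from h import *
s=read_state();print(s['eef_pos'],inrk(s['eef_pos']),s['width'],s['force'],s['qpos'].round(2),s['tau'].round(1))
rows(rk(152,25,57),.115)"
```

```text
[729.69846492  39.85278688  93.38859436] [np.float64(158.0), np.float64(24.2)] 24.102837148268772 [-0.34345775 -0.30528531 -1.16828699] [-0.39  0.99  0.61  1.39 -0.63  0.96 -1.08] [  0.  -66.3  11.9 -15.6   0.   -0.   -0. ]
shift [-0.0203 -0.0027  0.1213] turn [ 0.0001 -0.0011  0.    ]
```

>>> move_arm(
  rows="-0.012 0 0.04 0 0 0 1;-0.012 0 0.08 0 0 0 1;-0.012 0 0.12 0 0 0 1;-0.012 0 0.12 0 0 0 1;-0.012 0 0.12 0 0 0 1;-0.012 0 0.12 0 0 0 0.3;-0.012 0 0.12 0 0 0 0;-0.012 0 0.12 0 0 0 0;-0.012 0 0.12 0 0 0 0",
)

```text
clock: 15.82
eef_pos: [726.3, 39.6, 56.4]
tool_rot: [3.141, -0.001, 0.115]
force: [-0.5, 0.6, -0.3]
width: 42.6
gripper_force: 0.0
```

>>> move_arm(
  rows="0 0 -0.05 0 0 0 0;0 0 -0.15 0 0 0 0;0 0 -0.25 0 0 0 0;0 0 -0.35 0 0 0 0;0 0 -0.45 0 0 0 -0.5;0 0 -0.45 0 0 0 -1;0 0 -0.45 0 0 0 -1",
)

```text
clock: 16.4
eef_pos: [727.4, 39.2, 194.8]
tool_rot: [3.141, -0.006, 0.115]
force: [0.6, 0.4, -0.6]
width: 77.1
gripper_force: 0.0
```

```bash
python3 -c "
from h import *
s=read_state();print(s['eef_pos'],inrk(s['eef_pos']),s['width'])
rows([434.2,179.3,150],1.33);rows([434.2,179.3,150],-.29)"
```

```text
[727.39383514  39.24711053 194.76538685] [np.float64(155.7), np.float64(23.8)] 77.08617257299821
shift [-0.9181 -0.5761  0.1435] turn [ 0.0026 -0.003  -0.7734]
shift [-0.9181 -0.5761  0.1435] turn [-0.0004 -0.0037  0.2579]
```

>>> move_arm(
  rows="-0.9 -0.576 0.06 0 0 0.258 -1;-0.9 -0.576 0.06 0 0 0.258 -1;-0.9 -0.576 0.06 0 0 0.258 -1;-0.9 -0.576 0.06 0 0 0.258 -1;-0.9 -0.576 0.06 0 0 0.258 -1;-0.9 -0.576 0.06 0 0 0.258 -1;-0.9 -0.576 0.06 0 0 0.258 -1;-0.9 -0.576 0.06 0 0 0.258 -1;-0.9 -0.576 0.06 0 0 0.258 -1;-0.9 -0.576 0.06 0 0 0.258 -1;-0.9 -0.576 0.06 0 0 0.258 -1;-0.9 -0.576 0.06 0 0 0.258 -0.6",
)

```text
clock: 17.4
eef_pos: [439.2, 179.6, 172.9]
tool_rot: [3.142, -0.002, -0.291]
force: [0.5, -0.2, 0.1]
width: 75.6
gripper_force: 0.0
```

```bash
python3 -c "
from h import *
s=read_state();print(s['eef_pos'],s['tool_rot'],s['width'])
d=grab('wrist')
g=cv2.cvtColor(d['img'],cv2.COLOR_RGB2HSV);m=((g[...,2]>150)&(g[...,1]<40)).astype(np.uint8)
p=proj(d,[[434,179,18]])[0];print(p)
cs,_=cv2.findContours(m,cv2.RETR_EXTERNAL,cv2.CHAIN_APPROX_NONE)
for c in cs:
  a=cv2.contourArea(c)
  if a>150:
    W=onz(d,c.reshape(-1,2),18)[:,:2].astype(np.float32);print(a,cv2.boundingRect(c),cv2.minAreaRect(W))
dt=grab('top');np.save('t.npy',dt,allow_pickle=True)
c=dt['img'][120:270,170:320];a=cv2.resize(c,(384,384),interpolation=cv2.INTER_CUBIC)
cv2.imwrite('pics/m7.png',cv2.cvtColor(np.hstack([a,cv2.resize(d['img'],(410,384))[:,:416]]),cv2.COLOR_RGB2BGR))"
```

```text
[439.2216046  179.61099651 172.92128359] [ 3.14158307e+00 -1.71419541e-03 -2.91350086e-01] 75.6141189613095
[255.7987503  188.04749594]
800.5 (369, 195, 34, 32) ((368.6530456542969, 50.62981033325195), (37.43240737915039, 36.115745544433594), 73.28949737548828)
634.5 (451, 179, 32, 28) ((360.93084716796875, -40.878196716308594), (37.416770935058594, 29.67963981628418), 35.81514358520508)
582.0 (242, 176, 28, 23) ((435.0502624511719, 179.00741577148438), (28.650768280029297, 23.972562789916992), 73.31441497802734)
460.5 (443, 0, 49, 19) ((544.9281005859375, -61.0782470703125), (49.161773681640625, 15.76109790802002), 77.80440521240234)
1658.5 (378, 0, 59, 43) ((555.7556762695312, -3.5629119873046875), (38.96241760253906, 47.29327392578125), 6.3972954750061035)
1730.5 (333, 0, 49, 59) ((558.1747436523438, 41.86299133300781), (54.04781723022461, 34.316062927246094), 6.412278652191162)
23699.0 (0, 0, 154, 242) ((552.8630981445312, 376.59381103515625), (194.5630340576172, 220.1431121826172), 81.59564971923828)
189.0 (0, 0, 51, 15) ((669.0970458984375, 337.383056640625), (54.488277435302734, 4.680230617523193), 81.49994659423828)
```

View pics/m7.png

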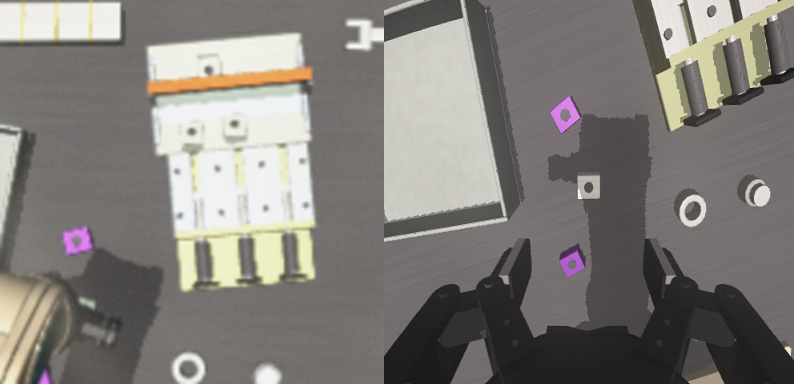

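All three weights are in the tray at (192,132), (234,125) and (208,68). Weight 4 sits square to the tool at (435,179) mm.

```bash
python3 -c "
from h import *
rows([435,179,18],-.29)"
```

```text
shift [-0.0132  0.0051  0.516 ] turn [ 0.0001 -0.0008 -0.0012]
```

>>> move_arm(
  rows="-0.013 0.005 0.1 0 0 0 -0.6;-0.013 0.005 0.2 0 0 0 -0.6;-0.013 0.005 0.3 0 0 0 -0.6;-0.013 0.005 0.4 0 0 0 -0.6;-0.013 0.005 0.48 0 0 0 -0.6;-0.013 0.005 0.516 0 0 0 -0.6;-0.013 0.005 0.516 0 0 0 -0.6;-0.013 0.005 0.516 0 0 0 0.2;-0.013 0.005 0.516 0 0 0 1;-0.013 0.005 0.516 0 0 0 1;-0.013 0.005 0.516 0 0 0 1;-0.013 0.005 0.516 0 0 0 1",
)

```text
clock: 18.5
eef_pos: [434.5, 180.0, 19.1]
tool_rot: [-3.141, -0.002, -0.29]
force: [-0.1, -1.1, 6.8]
width: 28.2
gripper_force: 59.9
```

>>> move_arm(
  rows="0 0 0 0 0 0 1;0 0 -0.1 0 0 0 1;0 0 -0.2 0 0 0 1;0 0 -0.3 0 0 0 1;0 0 -0.4 0 0 0 1;0 0 -0.5 0 0 0 1;0 0 -0.6 0 0 0 1;0 0 -0.6 0 0 0 1;0 0 -0.6 0 0 0 1",
)

```text
clock: 19.25
eef_pos: [434.2, 180.9, 199.6]
tool_rot: [-3.138, -0.002, -0.289]
force: [-0.8, 0.8, -1.7]
width: 28.6
gripper_force: 59.7
```

```bash
python3 -c "
from h import *
s=read_state();print(s['eef_pos'],s['tool_rot'],s['width'],s['gripper_force'])
d=grab('top');g=cv2.cvtColor(d['img'],cv2.COLOR_RGB2HSV)
m=((g[...,0]<20)&(g[...,1]>120)).astype(np.uint8);m[:,330:]=0;m[:110]=0;m[230:]=0
c=max(cv2.findContours(m,0,1)[0],key=cv2.contourArea);W=onz(d,c.reshape(-1,2),103)[:,:2].astype(np.float32);r=cv2.minAreaRect(W);print(r,inrk(r[0]))
rows(rk(157,-18,195),.115)"
```

```text
[434.23674263 180.85053773 199.63628952] [-3.13827090e+00 -2.38476487e-03 -2.88989496e-01] 28.565563094618877 59.720388650894165
((688.1124877929688, 13.450477600097656), (14.1554594039917, 177.88169860839844), 7.219072341918945) [np.float64(113.7), np.float64(2.7)]
shift [1.1331 0.2989 0.0111] turn [-0.0009 -0.0003 -0.2572]
```

>>> move_arm(
  rows="0.96 0.299 0 0 0 -0.257 1;0.96 0.299 0 0 0 -0.257 1;0.96 0.299 0 0 0 -0.257 1;0.96 0.299 0 0 0 -0.257 1;0.96 0.299 0 0 0 -0.257 1;0.96 0.299 0 0 0 -0.257 1;0.96 0.299 0 0 0 -0.257 1;0.96 0.299 0 0 0 -0.257 1;0.96 0.299 0 0 0 -0.257 1;0.96 0.299 0 0 0 -0.257 1;0.96 0.299 0 0 0 -0.257 1;0.96 0.299 0 0 0 -0.257 1",
)

```text
clock: 20.3
eef_pos: [682.6, 13.5, 197.2]
tool_rot: [-3.14, 0.002, 0.115]
force: [-0.1, -0.5, -0.4]
width: 28.4
gripper_force: 59.6
```

```bash
python3 -c "
from h import *
s=read_state();print(s['eef_pos'],s['tool_rot'],s['width'],s['gripper_force'])
rows(rk(153,-18,195),.115);rows(rk(153,-18,57),.115)"
```

```text
[682.61438125  13.53990647 197.18358704] [-3.13982386e+00  1.95601572e-03  1.15151578e-01] 28.413255569483916 59.64923322200775
shift [0.1493 0.0715 0.0069] turn [-0.0011  0.0012  0.0001]
shift [0.1502 0.0723 0.4669] turn [-0.0011  0.0012  0.0001]
```

>>> move_arm(
  rows="0.08 0.04 0 0 0 0 1;0.15 0.072 0 0 0 0 1;0.15 0.072 0 0 0 0 1;0.15 0.072 0.1 0 0 0 1;0.15 0.072 0.2 0 0 0 1;0.15 0.072 0.3 0 0 0 1;0.15 0.072 0.39 0 0 0 1;0.15 0.072 0.44 0 0 0 1;0.15 0.072 0.465 0 0 0 1;0.15 0.072 0.465 0 0 0 0.3;0.15 0.072 0.465 0 0 0 0;0.15 0.072 0.465 0 0 0 0",
)

```text
clock: 21.3
eef_pos: [732.6, -4.9, 60.8]
tool_rot: [3.141, -0.004, 0.114]
force: [-0.3, -0.5, 1.1]
width: 42.6
gripper_force: 0.0
```

>>> move_arm(
  rows="0 0 0 0 0 0 0;0 0 -0.1 0 0 0 0;0 0 -0.2 0 0 0 0;0 0 -0.3 0 0 0 0;0 0 -0.4 0 0 0 -1;-0.05 -0.03 -0.46 0 0 -0.2 -1;-0.13 -0.07 -0.46 0 0 -0.5 -1;-0.13 -0.07 -0.46 0 0 -1 -1;-0.13 -0.07 -0.46 0 0 -1 -1;-0.13 -0.07 -0.46 0 0 -1 -1;-0.13 -0.07 -0.46 0 0 -1 -1;-0.13 -0.07 -0.46 0 0 -1 -1",
)

```text
clock: 22.3
eef_pos: [690.5, 11.4, 198.2]
tool_rot: [3.139, -0.001, 0.994]
force: [0.4, 0.5, -0.8]
width: 85.3
gripper_force: 0.0
```

```bash
python3 -c "
from h import *
s=read_state();print(s['eef_pos'],s['tool_rot'],s['width'],s['gripper_force'])
d=grab('wrist');dt=grab('side')
a=cv2.resize(d['img'],(400,300));b=cv2.resize(dt['img'][150:250,200:340],(400,300),interpolation=cv2.INTER_CUBIC)
cv2.imwrite('pics/m8.png',cv2.cvtColor(np.hstack([a,b]),cv2.COLOR_RGB2BGR))
rows(rk(113.7,2.7,91),1.686)"
```

```text
[690.46470942  11.40948455 198.17578741] [ 3.13940328e+00 -1.31826937e-03  9.94445668e-01] 85.3392349085701 0.0
shift [ 0.001  -0.0113  0.3572] turn [ 0.0016 -0.0008 -0.4441]
```

View pics/m8.png

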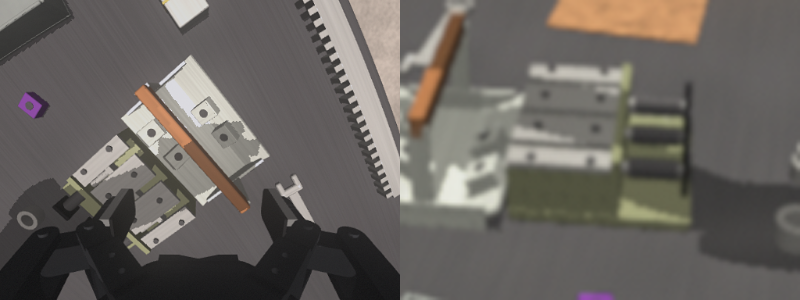

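All four weights are in the tray: the wrist half of the view shows dots at (152,132), (178,156), (203,113) and (224,137). Next I grip the handle.

>>> move_arm(
  rows="0 -0.01 0 0 0 -0.444 -1;0 -0.01 0 0 0 -0.444 -1;0 -0.01 0 0 0 -0.444 -1;0 -0.01 0 0 0 -0.444 -1;0 -0.01 0.03 0 0 -0.444 -1;0 -0.01 0.06 0 0 -0.444 -1;0 -0.01 0.06 0 0 -0.444 -1",
)

```text
clock: 22.98
eef_pos: [686.6, 12.9, 177.5]
tool_rot: [-3.14, -0.0, 1.684]
force: [-0.7, 0.3, -1.2]
width: 85.5
gripper_force: 0.0
```

```bash
python3 -c "
from h import *
s=read_state();print(s['eef_pos'],s['tool_rot'],s['width'],s['gripper_force'])
d=grab('wrist');g=cv2.cvtColor(d['img'],cv2.COLOR_RGB2HSV)
m=((g[...,0]<20)&(g[...,1]>110)).astype(np.uint8);m[:,:200]=0;m[:,320:]=0
c=max(cv2.findContours(m,0,1)[0],key=cv2.contourArea);W=onz(d,c.reshape(-1,2),103)[:,:2].astype(np.float32);r=cv2.minAreaRect(W);print(r,inrk(r[0]))
rows(rk(113.7,2.7,91),1.686)"
```

```text
[686.55359055  12.93488785 177.53437172] [-3.13960282e+00 -2.99111552e-04  1.68355384e+00] 85.5385229199229 0.0
((685.1143188476562, 67.97813415527344), (12.64195728302002, 70.03927612304688), 6.548920154571533) [np.float64(117.0), np.float64(57.2)]
shift [0.001  0.0043 0.2908] turn [-0.0007 -0.0001 -0.0032]
```

>>> move_arm(
  rows="0 0.01 0.08 0 0 0 -1;0 0.01 0.16 0 0 0 -1;0 0.01 0.23 0 0 0 -1;0 0.01 0.285 0 0 0 -1;0 0.01 0.285 0 0 0 -1;0 0.01 0.285 0 0 0 0.2;0 0.01 0.285 0 0 0 1;0 0.01 0.285 0 0 0 1;0 0.01 0.285 0 0 0 1;0 0.01 0.285 0 0 0 1;0 0.01 0.285 0 0 0 1;0 0.01 0.285 0 0 0 1",
)

```text
clock: 24.03
eef_pos: [691.1, 13.7, 94.0]
tool_rot: [3.14, 0.0, 1.686]
force: [-0.6, 0.1, 4.6]
width: 12.6
gripper_force: 59.9
```

>>> move_arm(
  rows="0 0 -0.03 0 0 0 1;0 0.01 -0.08 0 0 0 1;0 0.01 -0.15 0 0 0 1;0 0.01 -0.23 0 0 0 1;0 0.01 -0.31 0 0 0 1;0 0.01 -0.39 0 0 0 1;0 0.01 -0.45 0 0 0 1;0 0.01 -0.48 0 0 0 1;0 0.01 -0.48 0 0 0 1",
)

```text
clock: 24.78
eef_pos: [694.1, 13.9, 238.7]
tool_rot: [3.139, 0.0, 1.686]
force: [-0.8, 0.1, -5.5]
width: 12.6
gripper_force: 58.9
```

```bash
python3 -c "
from h import *
s=read_state();print(s['eef_pos'],s['tool_rot'],s['width'],s['force'],s['torque'],s['qpos'].round(2))
u=np.array([np.cos(.583),np.sin(.583)])
for k in (0,-50): rows(list(np.array([553,370])+k*u)+[225],.583+np.pi/2)"
```

```text
[694.06175679  13.91920718 238.7215335 ] [3.13887880e+00 2.60040763e-04 1.68579216e+00] 12.62346162135057 [-0.77160875  0.07788064 -5.52702731] [-0.0454341  -0.15116897  0.03562166] [-0.19  0.71  0.25  1.39 -0.18  1.06  0.2 ]
shift [ 1.2331 -0.331   0.0445] turn [ 0.0017  0.0006 -0.2979]
shift [ 1.1579 -0.4798  0.0441] turn [ 0.0017  0.0006 -0.2979]
```

>>> move_arm(
  rows="0.04 -0.017 0 0 0 -0.03 1;0.1 -0.04 0 0 0 -0.06 1;0.18 -0.075 0 0 0 -0.1 1;0.26 -0.11 0 0 0 -0.14 1;0.35 -0.145 0 0 0 -0.18 1;0.44 -0.18 0 0 0 -0.22 1;0.53 -0.22 0 0 0 -0.26 1;0.62 -0.255 0 0 0 -0.29 1;0.71 -0.29 0 0 0 -0.298 1;0.8 -0.33 0 0 0 -0.298 1;0.87 -0.36 0 0 0 -0.298 1;0.91 -0.38 0 0 0 -0.298 1",
)

```text
clock: 25.78
eef_pos: [544.2, 276.5, 234.8]
tool_rot: [-3.137, -0.004, 2.161]
force: [-0.6, 0.5, -5.6]
width: 13.0
gripper_force: 58.9
```

```bash
python3 -c "
from h import *
s=read_state();print(s['eef_pos'],s['tool_rot'],s['width'],s['force'],s['torque'],s['qpos'].round(2))
u=np.array([np.cos(.583),np.sin(.583)])
rows(list(np.array([553,370])-50*u)+[190],.583+np.pi/2)"
```

```text
[544.2276193  276.46132933 234.76088249] [-3.13725582 -0.00393402  2.16115706] 12.954296199127098 [-0.55147329  0.48595095 -5.58683398] [0.13870303 0.03027376 0.03417191] [-0.59  0.59  0.12  1.64 -0.09  0.92  0.16]
shift [0.2434 0.0318 0.15  ] turn [-0.0028 -0.0025  0.0047]
```

>>> move_arm(
  rows="0.05 0 0 0 0 0.05 1;0.1 0.01 0 0 0 0.12 1;0.15 0.02 0 0 0 0.2 1;0.2 0.03 0 0 0 0.28 1;0.24 0.04 0 0 0 0.36 1;0.26 0.06 0 0 0 0.44 1;0.28 0.08 0 0 0 0.52 1;0.3 0.1 0 0 0 0.6 1;0.3 0.12 0 0 0 0.68 1;0.3 0.14 0 0 0 0.76 1;0.3 0.16 0 0 0 0.84 1;0.3 0.16 0 0 0 0.9 1",
)

```text
clock: 26.78
eef_pos: [539.2, 373.8, 235.2]
tool_rot: [3.141, 0.002, 0.736]
force: [-0.3, -0.1, -6.2]
width: 12.8
gripper_force: 58.9
```

```bash
python3 -c "
from h import *
s=read_state();print(s['eef_pos'],s['tool_rot'],s['width'],s['force'],s['torque'],s['qpos'].round(2))
rows([553,366,230],.583)"
```

```text
[539.17230916 373.75004819 235.2017951 ] [3.14100226e+00 1.90454729e-03 7.35807678e-01] 12.838438825979868 [-0.34801811 -0.11171284 -6.15719901] [ 0.00646474 -0.05208153 -0.05353325] [-0.94  0.7   0.52  1.52 -0.38  1.03 -1.16]
shift [0.0169 0.0501 0.0173] turn [0.0005 0.0012 0.0973]
```

>>> move_arm(
  rows="0.017 0.05 0 0 0 0.05 1;0.017 0.05 0 0.05 0 0.05 1;0.017 0.05 0 0.1 0 0.05 1;0.017 0.05 0 0.16 0 0.05 1;0.017 0.05 0 0.22 0 0.05 1;0.017 0.05 0 0.25 0 0.05 1;0.017 0.05 0 0.25 0 0.05 1",
)

```text
clock: 27.37
eef_pos: [555.0, 360.7, 234.0]
tool_rot: [-2.752, 0.02, 0.658]
force: [0.2, -1.6, -6.3]
width: 13.0
gripper_force: 59.4
```

```bash
python3 -c "
from h import *
s=read_state();print(s['eef_pos'],s['tool_rot'],s['width'],s['force'],s['torque'],s['qpos'].round(2));print(R.from_euler('xyz',s['tool_rot']).as_matrix().round(2))"
```

```text
[554.98602854 360.71819564 233.97321015] [-2.75175437  0.01977779  0.65810648] 12.973138902708385 [ 0.19170527 -1.59421711 -6.25621679] [-1.07066424 -0.84982622  0.02550448] [-0.62  0.75  0.34  1.44 -0.64  1.22 -0.96]
[[ 0.79  0.56 -0.25]
 [ 0.61 -0.74  0.29]
 [-0.02 -0.38 -0.92]]
```

```bash
python3 -c "
from h import *
rows([528,403,185],.62)"
```

```text
shift [ 0.0183 -0.0921  0.214 ] turn [-0.2479  0.0172  0.0215]
```

>>> move_arm(
  rows="0.01 -0.03 0.03 -0.05 0 0 1;0.018 -0.06 0.08 -0.11 0.01 0.01 1;0.018 -0.092 0.13 -0.18 0.017 0.02 1;0.018 -0.092 0.18 -0.22 0.017 0.02 1;0.018 -0.092 0.214 -0.248 0.017 0.02 1;0.018 -0.092 0.214 -0.248 0.017 0.02 1;0.018 -0.092 0.214 -0.248 0.017 0.02 1",
)

```text
clock: 27.95
eef_pos: [523.4, 410.0, 186.9]
tool_rot: [-3.138, -0.002, 0.632]
force: [0.6, -0.4, -5.9]
width: 12.9
gripper_force: 59.8
```

```bash
python3 -c "
from h import *
s=read_state();print(s['eef_pos'],s['tool_rot'],s['width'],s['force'],s['qpos'].round(2));
rows([528,403,180],.62)
d=grab('wrist');save(d,'w9.png',1)"
```

```text
[523.37200966 409.9646606  186.88493088] [-3.13828656e+00 -1.79003518e-03  6.32487884e-01] 12.851368637415796 [ 0.6398667  -0.40776015 -5.91095774] [-1.    0.77  0.52  1.54 -0.45  0.95 -1.27]
shift [-0.0013  0.0279  0.0229] turn [-0.0021 -0.0011  0.008 ]
```

View pics/w9.png

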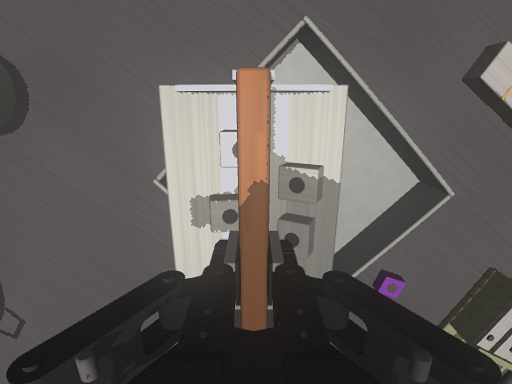

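The view shows four weights in the tray at (232,148), (225,212), (300,182) and (295,238), over the bin. I tilt about tool x in the negative direction.

>>> move_arm(
  rows="0 0.005 0.03 -0.05 0 0 1;0 0.01 0.03 -0.12 0 0 1;0 0.01 0.03 -0.19 0 0 1;0 0.01 0.03 -0.26 0 0 1;0 0.01 0.03 -0.33 0 0 1;0 0.01 0.03 -0.4 0 0 1;0 0.01 0.03 -0.47 0 0 1;0 0.01 0.03 -0.54 0 0 1;0 0.01 0.03 -0.61 0 0 1;0 0.01 0.03 -0.68 0 0 1;0 0.01 0.03 -0.75 0 0 1;0 0.01 0.03 -0.82 0 0 1",
)

```text
clock: 29.0
eef_pos: [528.9, 407.5, 178.8]
tool_rot: [1.857, -0.008, 0.629]
force: [-0.0, -0.4, -4.2]
width: 12.6
gripper_force: 61.6
```

```bash
python3 -c "
from h import *
s=read_state();print(s['eef_pos'],s['tool_rot'],s['width'],s['force'],s['qpos'].round(2));print(R.from_euler('xyz',s['tool_rot']).as_matrix().round(2))
d=grab('top');np.save('t10.npy',d,allow_pickle=True)"
```

```text
[528.92465235 407.51898998 178.75678041] [ 1.85729622 -0.00755753  0.62885443] 12.61747850120048 [-0.02295692 -0.41015748 -4.23119767] [-1.59  1.44  1.11  1.34  0.1   1.19 -1.92]
[[ 0.81  0.16  0.57]
 [ 0.59 -0.23 -0.77]
 [ 0.01  0.96 -0.28]]
```

>>> move_arm(
  rows="0 0 0 -0.06 0 0 1;0 0 0 -0.12 0 0 1;0 0 0 -0.12 0 0 1;0 0.03 0 -0.12 0 0 1;0 -0.01 0 -0.12 0 0 1;0 0.03 0 -0.12 0 0 1;0 0 0 -0.12 0 0 1;0 0 0 -0.12 0 0 1;0 0 0 -0.12 0 0 1;0 0 0 -0.12 0 0 1",
)

```text
clock: 29.88
eef_pos: [527.7, 406.2, 179.1]
tool_rot: [1.669, -0.005, 0.628]
force: [0.2, 0.1, -1.8]
width: 12.9
gripper_force: 61.8
```

```bash
python3 -c "
from h import *
s=read_state();print(s['eef_pos'],s['tool_rot'],s['width'],s['force'],s['qpos'].round(2))
d=grab('wrist');t=grab('side')
a=cv2.resize(d['img'],(400,300));b=cv2.resize(t['img'][200:384,100:345],(400,300),interpolation=cv2.INTER_CUBIC)
cv2.imwrite('pics/m10.png',cv2.cvtColor(np.hstack([a,b]),cv2.COLOR_RGB2BGR))"
```

```text
[527.69804816 406.15808032 179.14088691] [ 1.66883804 -0.00484429  0.62806462] 12.914401254050455 [ 0.174737    0.09383699 -1.83945967] [-1.61  1.56  1.15  1.3   0.16  1.27 -1.96]
```

View pics/m10.png

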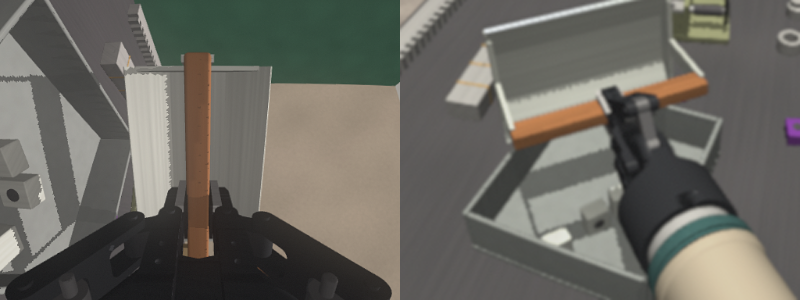

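The tray is empty and the weights are in the bin. I raise the tray and bring it back to level.

>>> move_arm(
  rows="0 0.08 0 0 0 0 1;0 0.16 0 0.05 0 0 1;0 0.2 0 0.13 0 0 1;0 0.2 0 0.21 0 0 1;0 0.2 0 0.29 0 0 1;0 0.2 0 0.37 0 0 1;0 0.2 0 0.45 0 0 1;0 0.2 0 0.53 0 0 1;0 0.2 0 0.61 0 0 1;0 0.2 0 0.69 0 0 1;0 0.2 0 0.77 0 0 1;0 0.2 0 0.85 0 0 1",
)

```text
clock: 30.98
eef_pos: [530.9, 400.0, 240.3]
tool_rot: [3.0, -0.005, 0.628]
force: [0.6, -0.9, -4.5]
width: 12.9
gripper_force: 61.3
```

```bash
python3 -c "
from h import *
s=read_state();print(s['eef_pos'],s['tool_rot'],s['width'],s['force'],s['qpos'].round(2))
rows([640,230,235],1.2)
rows([625,0,235],1.6)"
```

```text
[530.92378556 400.03658053 240.32276806] [ 2.99981938 -0.0053975   0.62831156] 12.938217658753604 [ 0.61638091 -0.85883128 -4.53898693] [-1.12  0.75  0.68  1.49 -0.35  1.04 -1.36]
shift [-0.0391  0.663   0.1123] turn [ 0.0888  0.0225 -0.3636]
shift [-0.5302  1.2483  0.1932] turn [ 0.0847  0.0407 -0.6178]
```

>>> move_arm(
  rows="0 0.1 0.01 0.03 0.01 -0.06 1;-0.01 0.22 0.03 0.06 0.02 -0.13 1;-0.02 0.34 0.05 0.089 0.022 -0.2 1;-0.03 0.46 0.07 0.089 0.022 -0.27 1;-0.035 0.57 0.09 0.089 0.022 -0.34 1;-0.039 0.64 0.112 0.089 0.022 -0.364 1;-0.039 0.663 0.112 0.089 0.022 -0.364 1;-0.039 0.663 0.112 0.089 0.022 -0.364 1",
)

```text
clock: 31.65
eef_pos: [640.9, 225.6, 233.9]
tool_rot: [3.138, 0.008, 1.194]
force: [0.4, -0.4, -3.0]
width: 13.1
gripper_force: 61.4
```

```bash
python3 -c "
from h import *
s=read_state();print(s['eef_pos'],s['tool_rot'],s['width'],s['force'],s['qpos'].round(2))
d=grab('top');c=d['img'][145:245,85:200];cv2.imwrite('pics/b.png',cv2.cvtColor(cv2.resize(c,None,fx=5,fy=5,interpolation=cv2.INTER_CUBIC),cv2.COLOR_RGB2BGR))
rows([640,-60,235],1.57)"
```

```text
[640.89634709 225.59073242 233.88524972] [3.13836836 0.00796036 1.19387858] 13.07809350721689 [ 0.39496958 -0.39755706 -2.95315728] [-0.61  0.72  0.42  1.44 -0.3   1.05 -0.51]
shift [-0.8965  0.3524  0.0019] turn [ 0.0003  0.0039 -0.2374]
```

View pics/b.png

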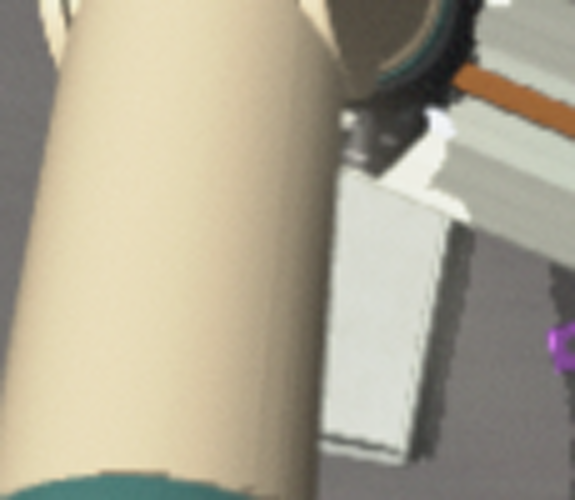

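The arm hides the bin in that view. That was my 14th picture, so the remaining checks are numeric.

>>> move_arm(
  rows="-0.06 0.02 0 0 0 -0.02 1;-0.16 0.06 0 0 0 -0.05 1;-0.26 0.1 0 0 0 -0.08 1;-0.36 0.14 0 0 0 -0.11 1;-0.46 0.18 0 0 0 -0.14 1;-0.56 0.22 0 0 0 -0.17 1;-0.66 0.26 0 0 0 -0.2 1;-0.76 0.3 0 0 0 -0.237 1;-0.84 0.33 0 0 0 -0.237 1;-0.9 0.352 0 0 0 -0.237 1;-0.9 0.352 0 0 0 -0.237 1",
)

```text
clock: 32.62
eef_pos: [639.5, -63.7, 235.7]
tool_rot: [-3.141, 0.008, 1.568]
force: [-0.4, -1.8, -2.8]
width: 12.9
gripper_force: 61.4
```

```bash
python3 -c "
from h import *
s=read_state();print(s['eef_pos'],s['tool_rot'],s['width'],s['force'],s['qpos'].round(2))
d=grab('top');np.save('bin.npy',d,allow_pickle=True)
im=d['img'];g=cv2.cvtColor(im,cv2.COLOR_RGB2GRAY)
# dots: dark spots inside bin floor
poly=proj(d,[[x,y,5] for x,y in ((648,454),(620,258),(460,282),(488,477))]).astype(np.int32)
m=np.zeros_like(g);cv2.fillPoly(m,[poly],1)
print('median',np.median(g[m>0]))
for nm,t in (('dark',(g<115)),('bright',(g>225))):
  n,l,st,ce=cv2.connectedComponentsWithStats((t&(m>0)).astype(np.uint8))
  for i in range(1,n):
    if st[i,4]>=3: print(nm,st[i].tolist(),ce[i].round(1),onz(d,[ce[i]],20)[0].round(0))
rows([573,-371,190],1.59)"
```

```text
[639.53576684 -63.68252206 235.69698793] [-3.14143235  0.00834059  1.56765695] 12.872651115995138 [-0.43273849 -1.7599147  -2.78048342] [-0.13  0.64  0.31  1.56 -0.21  0.97  0.23]
median 206.0
dark [114, 186, 5, 8, 19] [116.2 189.9] [575. 442.  20.]
dark [127, 195, 5, 8, 16] [129.4 198.5] [551. 400.  20.]
dark [136, 202, 5, 9, 15] [137.9 205.9] [529. 372.  20.]
bright [110, 185, 5, 8, 23] [111.8 189.1] [577. 455.  20.]
bright [121, 194, 8, 8, 38] [124.1 197.7] [553. 416.  20.]
bright [130, 201, 8, 9, 38] [133.4 205.2] [531. 386.  20.]
bright [128, 217, 11, 7, 49] [133.2 220.7] [484. 385.  20.]
shift [-1.0353 -0.2221  0.1573] turn [-0.0001  0.0034 -0.0127]
```

The top image shows four bright block tops inside the bin, so all four weights landed in it. I head for the mat.

>>> move_arm(
  rows="-0.06 -0.01 0 0 0 -0.01 1;-0.16 -0.03 0 0 0 -0.012 1;-0.26 -0.05 0 0 0 -0.012 1;-0.36 -0.08 0 0 0 -0.012 1;-0.46 -0.1 0 0 0 -0.012 1;-0.56 -0.12 0 0 0 -0.012 1;-0.66 -0.14 0 0 0 -0.012 1;-0.76 -0.16 0 0 0 -0.012 1;-0.86 -0.19 0 0 0 -0.012 1;-0.94 -0.21 0 0 0 -0.012 1;-1 -0.222 0 0 0 -0.012 1;-1 -0.222 0 0 0 -0.012 1",
)

```text
clock: 33.67
eef_pos: [573.3, -362.0, 236.4]
tool_rot: [-3.141, 0.007, 1.588]
force: [-0.9, -0.4, -2.8]
width: 12.9
gripper_force: 61.4
```

```bash
python3 -c "
from h import *
s=read_state();print(s['eef_pos'],s['tool_rot'],s['width'],s['force'],s['qpos'].round(2))
rows([573,-371,103],1.59)"
```

```text
[ 573.26846887 -362.03682655  236.44656569] [-3.14072177  0.00712285  1.58837315] 12.864331958320648 [-0.85823782 -0.43683572 -2.78568902] [ 0.36  0.69  0.28  1.45 -0.2   1.03  0.71]
shift [-0.0267 -0.001   0.445 ] turn [-0.0006  0.0045 -0.001 ]
```

>>> move_arm(
  rows="-0.025 0 0.08 0 0 0 1;-0.025 0 0.17 0 0 0 1;-0.025 0 0.26 0 0 0 1;-0.025 0 0.34 0 0 0 1;-0.025 0 0.4 0 0 0 1;-0.025 0 0.44 0 0 0 1;-0.025 0 0.44 0 0 0 1;-0.025 0 0.45 0 0 0 1;-0.025 0 0.46 0 0 0 1;-0.025 0 0.46 0 0 0 1",
)

```text
clock: 34.5
eef_pos: [575.6, -366.9, 99.4]
tool_rot: [3.139, 0.005, 1.592]
force: [0.3, 0.7, -2.5]
width: 12.7
gripper_force: 61.3
```

>>> move_arm(
  rows="0 0 0.004 0 0 0 1;0 0 0.008 0 0 0 1;0 0 0.008 0 0 0 1;0 0 0.008 0 0 0 1",
)

```text
clock: 34.83
eef_pos: [575.7, -367.6, 97.9]
tool_rot: [3.138, 0.005, 1.591]
force: [-0.4, -1.0, 6.2]
width: 13.1
gripper_force: 62.7
```

>>> move_arm(
  rows="0 0 0.004 0 0 0 1;0 0 0.006 0 0 0 1;0 0 0.006 0 0 0 1",
)

```text
clock: 35.08
eef_pos: [575.8, -367.7, 97.9]
tool_rot: [3.138, 0.005, 1.591]
force: [-2.9, 2.3, 16.0]
width: 12.8
gripper_force: 64.1
```

Contact is clear, so I release and lift away.

>>> move_arm(
  rows="0 0 -0.006 0 0 0 1;0 0 -0.008 0 0 0 0.5;0 0 -0.008 0 0 0 0;0 0 -0.008 0 0 0 -1;0 0 -0.008 0 0 0 -1;0 0 -0.008 0 0 0 -1;0 0 -0.008 0 0 0 -1;0 0 -0.008 0 0 0 -1",
)

```text
clock: 35.75
eef_pos: [574.8, -367.0, 96.5]
tool_rot: [3.141, 0.004, 1.591]
force: [0.2, 0.3, 0.0]
width: 85.4
gripper_force: 0.0
```

>>> move_arm(
  rows="0 0 -0.08 0 0 0 -1;0 0 -0.18 0 0 0 -1;0 0 -0.28 0 0 0 -1;0 0 -0.38 0 0 0 -1;0 0 -0.48 0 0 0 -1;0 -0.1 -0.55 0 0 0 -1;0 -0.2 -0.55 0 0 0 -1;0 -0.3 -0.55 0 0 0 -1;0 -0.4 -0.55 0 0 0 -1;0 -0.4 -0.55 0 0 0 -1;0 -0.4 -0.55 0 0 0 -1",
)

```text
clock: 36.67
eef_pos: [453.0, -369.5, 262.3]
tool_rot: [3.141, 0.004, 1.588]
force: [0.2, -0.4, -0.6]
width: 85.5
gripper_force: 0.0
```

```bash
python3 -c "
from h import *
s=read_state();print(s['eef_pos'],s['width'],s['force'])
d=grab('top');im=d['img'];h=cv2.cvtColor(im,cv2.COLOR_RGB2HSV);g=h[...,2]
def rect(m,roi,z,n):
  x0,y0,x1,y1=roi;q=np.zeros(m.shape,np.uint8);q[y0:y1,x0:x1]=m[y0:y1,x0:x1]
  c=np.vstack(cv2.findContours(q,0,1)[0]);W=onz(d,c.reshape(-1,2),z)[:,:2].astype(np.float32);print(n,cv2.minAreaRect(W))
org=(h[...,0]<20)&(h[...,1]>90)
rect(org,(340,160,425,235),4,'mat')
w=((g>165)&(h[...,1]<70))
q=np.zeros_like(g);q[160:235,340:425]=w[160:235,340:425]
W=onz(d,np.argwhere(q>0)[:,::-1],15)[:,:2];print('tray white bounds',np.percentile(W,[1,99],axis=0),W.mean(0))
d0=np.load('bin.npy',allow_pickle=True).item()['img'];gr=cv2.cvtColor(im,cv2.COLOR_RGB2GRAY)
m=np.zeros_like(gr);cv2.fillPoly(m,[proj(d,[[x,y,5] for x,y in ((648,454),(620,258),(460,282),(488,477))]).astype(np.int32)],1)
n,l,st,ce=cv2.connectedComponentsWithStats(((gr>225)&(m>0)).astype(np.uint8));print([st[i].tolist() for i in range(1,n) if st[i,4]>3])
# slides pads dark columns behind rack
p=proj(d,[rk(-105,y,58) for y in (50,0,-50)]);print('pad gray at rest pos',p.round(),[int(gr[int(b)-2:int(b)+4,int(a)-2:int(a)+3].min()) for a,b in p])"
```

```text
[ 453.04952163 -369.51818469  262.26769548] 85.51160619442133 [ 0.16741134 -0.3561902  -0.61889159]
mat ((573.3033447265625, -379.54559326171875), (243.9583282470703, 170.32293701171875), 89.53736877441406)
tray white bounds [[ 509.3047476  -461.43954432]
 [ 638.45576561 -282.74406418]] [ 572.92174243 -369.34111237]
[[110, 185, 5, 9, 28], [120, 194, 9, 9, 43], [130, 201, 8, 10, 45], [127, 216, 12, 8, 54]]
pad gray at rest pos [[250. 231.]
 [267. 229.]
 [284. 228.]] [81, 80, 82]
```

Tray white centre is about (573,-369) against a mat centre of (573,-371), and four weights are in the bin. The slides are back at rest, as in the later wrist view where the pads line up.

```bash
python3 -c "
from cell import *
print(finish_job())"
```

```text
the job is handed in; nothing more can be done
None
```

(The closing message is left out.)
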